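Free the juice press lever with the forked tool

TASK

The lever of the juice press has to be washed: slip the forked tool over the sprung bar between the socket and the bar's round collar, and push the collar gently away from the socket until the lever is freed and springs up; use little force (the bar bends above about 15 N) and do not drive it hard against its end stop. Put the fork back upright in its wooden stand, then take the lever out and set it down gently without dropping it, foot down, in the square cutlery drainer, leaving everything else on the worktop where it is.

Things in the scene. Friction and masses are not known exactly. Their poses are not given: they have to be found in the camera images.
- press: Juice press screwed to the worktop: white base plate 190 x 145 x 14 mm and a steel bowl with a reamer (96 mm wide, top at 66 mm) centred at its (+100, +20) mm. Origin on the worktop under the middle of the lever socket; z up, the spring bar runs to its +y. Never press on it with the fork with more than 15 N
- socket_mouth (a point): middle of the mouth of the lever socket, 70 mm above the worktop: an aluminium block round a vertical shaft; in the press axes its outer faces are at x = -25 and +25 mm, y = -22.5 and +28 mm from here
- lug_top (a point): top of the lug that carries the outer end of the spring bar, 80 mm to +y of the press origin, 58 mm above the worktop, 10 mm thick in y. The collar moves towards it; the bar has a hard end stop after 9 mm of travel, when the collar is still clear of the lug
- bar_axis (a point): on the axis of the 6 mm spring bar (along y), 36 mm to +y of the press origin, 39.5 mm up. Socket face 8 mm to -y of it. Collar (22 mm across, 5 thick): near face 4 to 16 mm to +y, as set by hand, so find it by feel or sight. Pushed to +y it resists with 4 N plus 0.25 N per mm, frees the lever after about 8 mm; hard stop at 9 mm; springs back when let go
- lever: lever, a flat steel bar 90 mm long standing upright in the socket, foot and shank 24 (x) x 18 (y) mm, with a notch for the bar in its +y side. Origin at the centre of the underside of the foot, axes as the press. Locked: foot 28 mm above the worktop. Freed: a spring lifts it 17 mm and it stays up, loose (it may lean a little), to be pulled straight up. 0.15 to 0.23 kg
- lever_grip (a point): middle of the lever's black plastic grip, 70 mm above its foot; the grip is 22 (x) x 12 (y) mm in section, from 45 to 90 mm above the foot
- fork: forked tool standing in its wooden stand, tines down. Origin at the centre of the tips' underside, z up along the tool. Two tines, each 6.5 (x) x 6 (y) mm, with an 11 mm slot between them (in x), from 0 to 34 mm; a steel bridge 24 (x) x 8 (y) mm from 34 to 48 mm; a dark wooden handle 18 (x) x 12 (y) mm from 48 to 110 mm. 0.11 kg. Both ends of x are alike
- stand: wooden block 75 (x) x 65 (y) x 50 (z) mm, fixed, with a pocket 32 (x) x 12 (y) mm, 40 mm deep, with chamfered mouth, in the middle of the top; the fork stands in it (fork x along block x), its tips 10 mm above the worktop. Origin at the centre of the underside
- drainer: square open steel cutlery drainer 85 x 85 x 42 mm, walls 4 mm, floor about 5 mm above the worktop, fixed, empty. Origin at the centre of the underside
- spice_jar: bystander: spice jar with a red cap, 44 mm across, 85 mm tall, origin under it
- spice_jar_b: bystander: spice jar with a green cap, 44 mm across, 85 mm tall, origin under it
- mug: bystander: white mug 80 mm across, 90 mm tall, handle at its +y, origin under it
Mind the look-alikes: they are no part of the job. What is shaped like the stand but purple is not meant.

How it is judged:
By the outcome, as a careful person would: the job done as asked, in the order asked, and still so for the second after the job is handed in, with the robot touching nothing.
It also fails if it takes over 72 s, if anything falls off the work surface, if the arm or the gripper's body presses on something with over 40 N, if the wrist force passes 120 N, or if a joint passes its speed limit or range.

ROBOT

A 6-joint arm with a two-finger parallel gripper is mounted at the origin on the work surface. World frame = base frame: x ahead of the robot, y to its left, z up, the work surface at z = 0. Lengths are in m, angles in rad, forces in N, time in s.
With the tool pointing down it reaches from about 0.4 to 0.825 m from the base axis. Payload 7 kg.
Tool frame: the origin (TCP) lies on the centre line of the jaws, within the pads' length; the fingertips stand 22 mm ahead of it and the grasp point (between the pads) lies 3 mm ahead of it (arm.tcp_to_tips is the distance from the TCP to the fingertips, in m); z points along the fingers, y is the line along which they close (so a half turn about z gives the same grasp; the last joint's range is limited). The gripper opens to 88 mm and grips with 3 to 60 N. Pads are 19 mm wide; open, the fingers measure 130 mm over their backs; the gripper's body (78 mm by 193 mm) begins 47 mm behind the grasp point.
Start: joints at [1.568, 0.359, 0.012, 0, -1.224, -0.288], TCP at [0.194, 0.647, 0.249] pointing down, gripper open.
Joint ranges: [-3.07, 3.07], [-1.43, 2.12], [-1.02, 1.25], [-3.03, 1.67], [-3.05, -0], [-3.03, 3.03]. Speed limits (rad/s): [2.39, 2.39, 3.01, 3.14, 3.14, 3.14].

INTERFACE

Orientations are given as [roll, pitch, yaw] about the fixed x, y, z axes, in that order (R = Rz(yaw) Ry(pitch) Rx(roll)).
In Python, from station import arm gives the robot as it stands.
- The arm moves only by the tool jog_arm, never from a script. Its argument "targets" is a list of rows, each an object of numbers: "dx", "dy", "dz": the shift along the tool's x, y, z in mm; "rx", "ry", "rz": the turn, a rotation vector about the tool's x, y, z in rad; "gripper": the closure, from 0 (fully open) to 1 (shut). In form: [{"dx": .., "dy": .., "dz": .., "rx": .., "ry": .., "rz": .., "gripper": ..}, ...]. A call has exactly 8 rows; each row is the pose to reach, as a shift and turn from the pose commanded when the call began, along the tool's axes at that moment; what a row does not reach only later rows make up. A row lasts 1/12 s, in which the tool goes at most 41.7 mm and 7.16 degrees, less where a joint would pass 70% of its speed; a pose out of reach is approached as far as the arm can. A call with a gripper value outside its range is refused whole. The fingers move at their own pace and stop on an object; "force" is the grip in N (left out, the last holds). Time passes only in rows, so rows that repeat a pose let the fingers close, or fill a call up. It gives the time, the measured TCP pose, the force, the opening and the grip force at its end, in the units of the state.
- arm.get_state(): the state, without advancing time (a new reading comes with each control period).
- arm.grab_frame(name): name is "side" or "top" or "wrist"; returns a dict with "frame" (400x640x3 uint8, red, green, blue), "z_map" (400x640 float32, m along the optical axis (not along the pixel's ray), 0 where there is no reading), "fx", "fy", "cx", "cy" (pixels), "view" (4x4, takes a point from world to camera coordinates). Camera axes: x right, y down, z forward; pixel columns grow to the right and rows downward; lengths in m; the calibration is good to about 2 mm. A picture is of the moment at which its call begins.
- arm.job_done(): hands the job in; it is judged then, once.
The state is a dict: "t": time; "q": joint angles; "qd": joint speeds; "joint_efforts": joint torques, N m; "eef_pos": TCP position; "ee_rot": TCP orientation; "force": force on the tool from outside, world axes, zero at the start; "moment": the same for the moment, N m; "width": finger opening in m; "gripper_force": force on a finger pad.
Only numpy, scipy, OpenCV 4.12 (cv2) and the standard library are available. Lean on these libraries where they do the work, as an engineer would, in place of code of your own. Each camera call takes 0.05 s, during which the arm holds its last target. There are 200 camera calls.

## Working session

There is one attempt and no reset: what is moved stays moved. The work goes in short steps, Python scripts to look and compute and a tool call to move; the robot and the scene stay as the last step left them, time stands still between calls to the robot, and variables do not carry over. Pictures are saved under pics/ and viewed, at most 13 in all, crops included, and the job is handed in when it is done.

Besides the shell and the picture viewer there is one more tool, called after "Call:" as name(argument=value, ...) on one line, values as JSON. jog_arm: Moves the arm, as the interface text tells. Its arguments: {"type":"object","properties":{"targets":{"type":"array","items":{"type":"object","properties":{"dx":{"type":"number"},"dy":{"type":"number"},"dz":{"type":"number"},"rx":{"type":"number"},"ry":{"type":"number"},"rz":{"type":"number"},"gripper":{"type":"number"}}}},"force":{"type":"number"}},"required":["targets"]}

```bash
ls; mkdir -p pics; cat > h.py <<'E'
import numpy as np, cv2
from station import arm
def grab(n):
    f=arm.grab_frame(n); return f
def save(f,p,crop=None,s=1):
    im=f["frame"][:,:,::-1]
    if crop: im=im[crop[1]:crop[3],crop[0]:crop[2]]
    cv2.imwrite(p,cv2.resize(im,None,fx=s,fy=s,interpolation=cv2.INTER_CUBIC))
def cloud(f):
    z=f["z_map"]; v,u=np.mgrid[:z.shape[0],:z.shape[1]]
    P=np.stack([(u-f["cx"])/f["fx"]*z,(v-f["cy"])/f["fy"]*z,z],-1)
    V=np.array(f["view"]); W=(P-V[:3,3])@V[:3,:3]
    W[z==0]=np.nan; return W
E
python3 - <<'E'
from h import *
s=arm.get_state(); print(s)
for n in("top","side"):
    f=grab(n); save(f,f"pics/{n}0.png",s=1.25); np.savez(f"{n}0.npz",W=cloud(f),im=f["frame"])
E
```

```text
pics
{'t': 0.0, 'q': array([ 1.56811833e+00,  3.59395910e-01,  1.10615878e-02, -3.34913206e-04,
       -1.22412406e+00, -2.88100624e-01]), 'qd': array([-9.90053499e-04,  6.36576820e-04,  1.39769848e-03,  2.88623709e-04,
       -1.39853046e-04, -8.75628792e-05]), 'joint_efforts': array([ 1.81636486e-03, -5.82715094e+01,  2.93042368e+01,  6.99685916e+00,
        6.86911939e-03, -1.71038846e-04]), 'eef_pos': array([0.19341909, 0.64621605, 0.24762077]), 'ee_rot': array([ 3.13990964e+00, -1.70422096e-04, -2.90892529e-01]), 'force': array([ 0.88591994, -0.73035554,  0.1821867 ]), 'moment': array([-0.02785446,  0.04322392, -0.02212123]), 'gripper_force': 0.0, 'width': 0.08740475824308869}
```

View pics/top0.png

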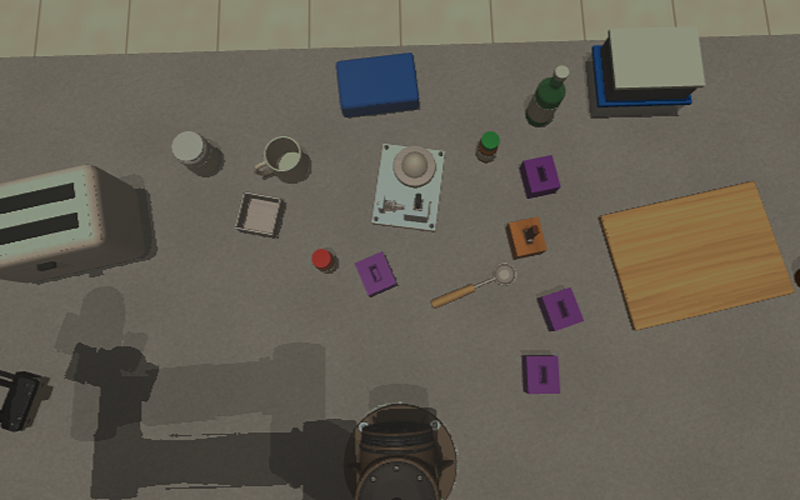

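View pics/side0.png

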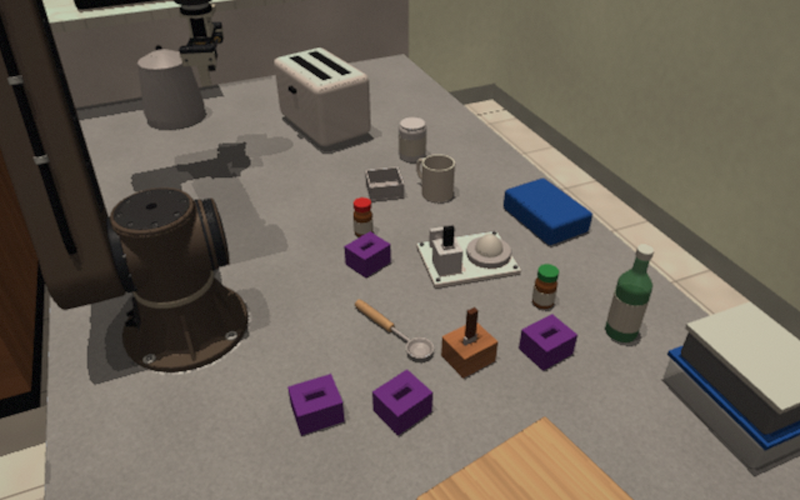

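The fork could be mistaken for one of several stands. The orange wooden stand holding the fork is at top pixel (527,238), and there are purple blocks at (541,176), (376,273), (561,310) and (541,373). I choose the orange one. The lever is the black grip at (418,201), and the drainer is at (260,214).

```bash
python3 - <<'E'
from h import *
d=np.load("top0.npz"); im=d["im"]; W=d["W"]
cv2.imwrite("pics/topcrop.png",cv2.resize(im[110:215,290:445,::-1],None,fx=5,fy=5,interpolation=cv2.INTER_CUBIC))
hsv=cv2.cvtColor(im,cv2.COLOR_RGB2HSV)
def rect(m,name):
    P=W[m]; P=P[~np.isnan(P[:,0])]
    r=cv2.minAreaRect(P[:,:2].astype(np.float32)*1000); print(name,len(P),np.median(P,0).round(4),r)
def box(u0,v0,u1,v1):
    m=np.zeros(im.shape[:2],bool); m[int(v0/1.25):int(v1/1.25),int(u0/1.25):int(u1/1.25)]=1; return m
b=box(500,205,555,270)
rect(b&(abs(W[...,2]-.05)<.004),"stand top"); rect(b&(W[...,2]>.085),"fork")
b=box(360,135,455,240)
rect(b&(abs(W[...,2]-.014)<.005),"plate"); rect(b&(W[...,2]>.09),"lever"); rect(box(400,185,440,230)&(abs(W[...,2]-.070)<.004),"socket")
rect(box(370,190,400,225)&(abs(W[...,2]-.058)<.005),"lug")
b=box(225,180,295,245); rect(b&(abs(W[...,2]-.042)<.005),"drainer"); rect(b&(W[...,2]<.034)&(W[...,2]>.015),"dr in")
for n,b in(("red",(305,240,340,280)),("green",(470,125,505,170)),("mug",(245,130,305,190))): rect(box(*b)&(W[...,2]>.075),n)
E
```

```text
stand top 546 [ 0.4577 -0.2798  0.0499] ((462.9100036621094, -284.49835205078125), (75.52388000488281, 66.460205078125), 10.898571968078613)
fork 65 [ 0.4606 -0.2817  0.1167] ((462.2916259765625, -283.8592834472656), (17.944942474365234, 12.674113273620605), 12.14926815032959)
plate 1836 [ 0.5811 -0.0082  0.0143] ((592.5066528320312, -31.866043090820312), (144.95529174804688, 190.090087890625), 80.90857696533203)
lever 52 [ 0.5297 -0.0504  0.1179] ((534.0147094726562, -49.877601623535156), (11.62199878692627, 21.49854278564453), 78.376953125)
socket 269 [ 0.5305 -0.0439  0.0706] ((535.2457275390625, -48.07312774658203), (50.14834213256836, 51.78105926513672), 80.58615112304688)
lug 42 [0.546  0.0291 0.0583] ((548.41064453125, 23.36863899230957), (25.60171127319336, 34.22565460205078), 25.53494644165039)
drainer 215 [0.5327 0.3012 0.0417] ((533.175048828125, 299.85479736328125), (86.55440521240234, 86.23333740234375), 77.1440658569336)
dr in 208 [0.5392 0.2961 0.0245] ((557.4159545898438, 290.2872009277344), (89.92227935791016, 144.63063049316406), 72.0071792602539)
red 193 [0.4219 0.1537 0.0852] ((421.38665771484375, 153.6935272216797), (37.46940612792969, 39.205299377441406), 26.912487030029297)
green 180 [ 0.668  -0.2094  0.085 ] ((669.22021484375, -209.68460083007812), (39.22966003417969, 38.834983825683594), 6.552304744720459)
mug 271 [0.6459 0.2399 0.0874] ((643.5009765625, 240.5519561767578), (78.96064758300781, 93.29881286621094), 55.03279495239258)
```

View pics/topcrop.png

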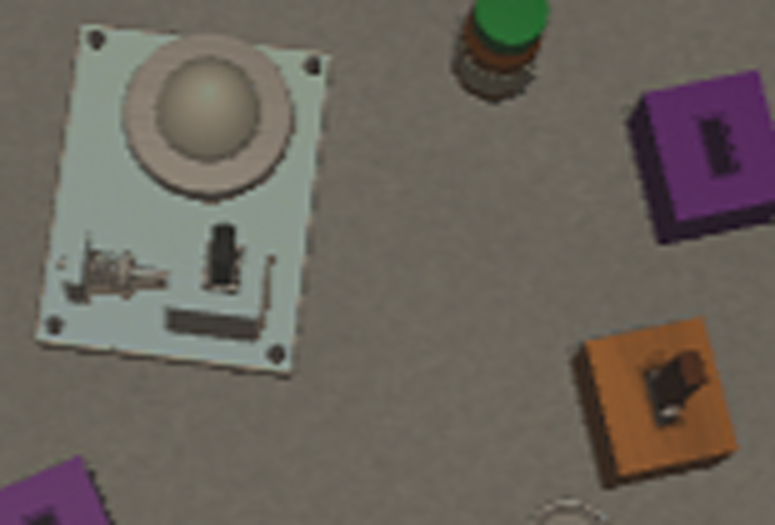

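The crop confirms the choice: the fork stands in the orange block at crop (690,370), long axis about 11° from world x. On the press, the lug is near (85,270), the collar near (125,270), and the lever grip at (222,250).

```bash
cat >> h.py <<'E'
from scipy.spatial.transform import Rotation as Ro
def go(x,y,z,yaw):
    "shift (mm) and turn in tool axes from the measured pose to world mm, deg"
    s=arm.get_state(); R=Ro.from_euler("xyz",s["ee_rot"]); p=np.array(s["eef_pos"])*1000
    d=R.inv().apply(np.array([x,y,z])-p); T=Ro.from_euler("xyz",[np.pi,0,np.deg2rad(yaw)])
    print("at",p.round(1),np.rad2deg(s["ee_rot"]).round(1),"shift",d.round(1),"turn",(R.inv()*T).as_rotvec().round(4))
O=np.array([534.5,-50.3]); A=np.deg2rad(-9.2)
PX=np.array([np.cos(A),np.sin(A)]); PY=np.array([-np.sin(A),np.cos(A)])
def press(a,b): return O+a*PX+b*PY
E
python3 - <<'E'
from h import *
for n in("top0","side0"):
    W=np.load(n+".npz")["W"]*1000; D=W[...,:2]-O; a=D@PX; b=D@PY; z=W[...,2]
    m=(abs(a)<14)&(b>26)&(b<90)&(z>30)&(z<66)
    print(n); [print(r) for r in np.c_[b[m],a[m],z[m]].round().astype(int)[np.argsort(b[m])][::3].tolist()]
go(520,250,250,-40)
E
```

```text
top0
[27, 5, 64]
[32, 2, 39]
[37, -1, 37]
[40, 0, 44]
[45, -3, 41]
[48, -2, 36]
[50, -5, 45]
[51, 0, 50]
[52, 10, 43]
[53, -4, 53]
[54, 1, 53]
[55, -10, 41]
[56, -2, 42]
[58, -9, 45]
[60, 1, 40]
[61, -5, 50]
[64, -8, 40]
[66, -7, 46]
[67, -1, 45]
[70, -4, 43]
[71, 4, 44]
[73, -2, 47]
[74, -4, 63]
[75, -11, 37]
[75, -8, 45]
[75, 0, 57]
[76, 5, 58]
[76, -11, 56]
[77, 13, 60]
[78, 2, 59]
[79, -12, 60]
[80, 13, 59]
[80, -1, 60]
[81, -13, 59]
[82, 12, 60]
[83, -3, 55]
[84, -13, 59]
[85, -9, 56]
[87, -2, 39]
side0
[57, -9, 52]
[62, 7, 48]
[65, -4, 49]
[68, -5, 46]
[69, -11, 64]
[71, 4, 49]
[71, 1, 56]
[72, 13, 50]
[72, 9, 64]
[72, -2, 63]
[73, -9, 43]
[73, 5, 51]
[73, -9, 36]
[74, 4, 57]
[74, 13, 59]
[74, 2, 44]
[74, -10, 63]
[74, 14, 45]
[75, 13, 52]
[75, 2, 60]
[75, -9, 38]
[75, -11, 35]
[76, -11, 32]
[76, 11, 58]
[76, -6, 51]
[77, 5, 52]
[77, -14, 38]
[78, -9, 64]
[78, -3, 62]
[79, 12, 49]
[80, -8, 65]
[81, 12, 61]
[81, -13, 52]
[82, 4, 61]
[83, 10, 60]
[87, -3, 60]
at [193.4 646.3 247.7] [179.9  -0.  -16.7] shift [426.5 286.   -1.8] turn [ 1.400e-03 -4.000e-04  4.073e-01]
```

Call:
jog_arm(targets=[{"dx": 40,"dy": 27,"dz": 0,"rz": 0.05,"gripper": 0.4},{"dx": 75,"dy": 50,"dz": 0,"rz": 0.1,"gripper": 0.4},{"dx": 110,"dy": 74,"rz": 0.15,"gripper": 0.4},{"dx": 145,"dy": 97,"rz": 0.2,"gripper": 0.4},{"dx": 180,"dy": 121,"rz": 0.25,"gripper": 0.4},{"dx": 215,"dy": 144,"rz": 0.3,"gripper": 0.4},{"dx": 250,"dy": 168,"rz": 0.35,"gripper": 0.4},{"dx": 285,"dy": 191,"rz": 0.41,"gripper": 0.4}])

```text
invalid input at $.targets[0]: expected keys dx, dy, dz, rx, ry, rz, gripper
```

```bash
python3 -c "
from h import *
go(560,0,250,-60)"
```

```text
at [193.4 646.3 247.7] [179.9  -0.  -16.7] shift [536.5 514.   -1.4] turn [ 1.300e-03 -7.000e-04  7.563e-01]
```

Call:
jog_arm(targets=[{"dx": 426,"dy": 286,"dz": 0,"rx": 0,"ry": 0,"rz": 0.4,"gripper": 0.5},{"dx": 426,"dy": 286,"dz": 0,"rx": 0,"ry": 0,"rz": 0.4,"gripper": 0.5},{"dx": 426,"dy": 286,"dz": 0,"rx": 0,"ry": 0,"rz": 0.4,"gripper": 0.5},{"dx": 426,"dy": 286,"dz": 0,"rx": 0,"ry": 0,"rz": 0.4,"gripper": 0.5},{"dx": 426,"dy": 286,"dz": 0,"rx": 0,"ry": 0,"rz": 0.4,"gripper": 0.5},{"dx": 426,"dy": 286,"dz": 0,"rx": 0,"ry": 0,"rz": 0.4,"gripper": 0.5},{"dx": 426,"dy": 286,"dz": 0,"rx": 0,"ry": 0,"rz": 0.4,"gripper": 0.5},{"dx": 426,"dy": 286,"dz": 0,"rx": 0,"ry": 0,"rz": 0.4,"gripper": 0.5}])

```text
t: 0.77
eef_pos: [0.4061, 0.3874, 0.2485]
ee_rot: [3.141, 0.0, -0.69]
force: [1.5, 0.4, -0.4]
width: 0.045
gripper_force: 0.0
```

```bash
python3 -c "
from h import *
go(560,0,250,-60)"
```

```text
at [406.1 387.4 248.5] [180.    0.  -39.6] shift [365.4 200.6  -1.5] turn [2.000e-04 0.000e+00 3.567e-01]
```

Call:
jog_arm(targets=[{"dx": 365,"dy": 200,"dz": 0,"rx": 0,"ry": 0,"rz": 0.36,"gripper": 0.5},{"dx": 365,"dy": 200,"dz": 0,"rx": 0,"ry": 0,"rz": 0.36,"gripper": 0.5},{"dx": 365,"dy": 200,"dz": 0,"rx": 0,"ry": 0,"rz": 0.36,"gripper": 0.5},{"dx": 365,"dy": 200,"dz": 0,"rx": 0,"ry": 0,"rz": 0.36,"gripper": 0.5},{"dx": 365,"dy": 200,"dz": 0,"rx": 0,"ry": 0,"rz": 0.36,"gripper": 0.5},{"dx": 365,"dy": 200,"dz": 0,"rx": 0,"ry": 0,"rz": 0.36,"gripper": 0.5},{"dx": 365,"dy": 200,"dz": 0,"rx": 0,"ry": 0,"rz": 0.36,"gripper": 0.5},{"dx": 365,"dy": 200,"dz": 0,"rx": 0,"ry": 0,"rz": 0.36,"gripper": 0.5}])

```text
t: 1.43
eef_pos: [0.5287, 0.0775, 0.2485]
ee_rot: [3.142, 0.0, -1.051]
force: [-0.3, -0.1, -0.5]
width: 0.0435
gripper_force: 0.0
```

```bash
python3 -c "
from h import *
go(463,-284.3,200,-79.1)"
```

```text
at [528.7  77.5 248.5] [180.    0.  -60.2] shift [281.3 236.9  48.5] turn [1.0e-04 2.0e-04 3.3e-01]
```

Call:
jog_arm(targets=[{"dx": 281,"dy": 237,"dz": 20,"rx": 0,"ry": 0,"rz": 0.33,"gripper": 0.5},{"dx": 281,"dy": 237,"dz": 20,"rx": 0,"ry": 0,"rz": 0.33,"gripper": 0.5},{"dx": 281,"dy": 237,"dz": 20,"rx": 0,"ry": 0,"rz": 0.33,"gripper": 0.5},{"dx": 281,"dy": 237,"dz": 20,"rx": 0,"ry": 0,"rz": 0.33,"gripper": 0.5},{"dx": 281,"dy": 237,"dz": 20,"rx": 0,"ry": 0,"rz": 0.33,"gripper": 0.5},{"dx": 281,"dy": 237,"dz": 20,"rx": 0,"ry": 0,"rz": 0.33,"gripper": 0.5},{"dx": 281,"dy": 237,"dz": 20,"rx": 0,"ry": 0,"rz": 0.33,"gripper": 0.5},{"dx": 281,"dy": 237,"dz": 20,"rx": 0,"ry": 0,"rz": 0.33,"gripper": 0.5}])

```text
t: 2.1
eef_pos: [0.4679, -0.2497, 0.2303]
ee_rot: [-3.142, 0.0, -1.381]
force: [1.3, -0.0, 0.2]
width: 0.0439
gripper_force: 0.0
```

```bash
python3 -c "
from h import *
go(463,-284.3,180,-79.1)"
```

```text
at [ 467.9 -249.7  230.3] [-180.     0.   -79.1] shift [33.1 11.3 50.3] turn [-0.0001  0.0001 -0.    ]
```

Call:
jog_arm(targets=[{"dx": 33,"dy": 11,"dz": 50,"rx": 0,"ry": 0,"rz": 0,"gripper": 0.5},{"dx": 33,"dy": 11,"dz": 50,"rx": 0,"ry": 0,"rz": 0,"gripper": 0.5},{"dx": 33,"dy": 11,"dz": 50,"rx": 0,"ry": 0,"rz": 0,"gripper": 0.5},{"dx": 33,"dy": 11,"dz": 50,"rx": 0,"ry": 0,"rz": 0,"gripper": 0.5},{"dx": 33,"dy": 11,"dz": 50,"rx": 0,"ry": 0,"rz": 0,"gripper": 0.5},{"dx": 33,"dy": 11,"dz": 50,"rx": 0,"ry": 0,"rz": 0,"gripper": 0.5},{"dx": 33,"dy": 11,"dz": 50,"rx": 0,"ry": 0,"rz": 0,"gripper": 0.5},{"dx": 33,"dy": 11,"dz": 50,"rx": 0,"ry": 0,"rz": 0,"gripper": 0.5}])

```text
t: 2.77
eef_pos: [0.465, -0.2817, 0.1815]
ee_rot: [-3.14, -0.001, -1.379]
force: [-0.2, 0.4, -0.4]
width: 0.0439
gripper_force: 0.0
```

```bash
python3 -c "
from h import *
go(463,-284.3,105,-79.1)
f=grab('wrist'); save(f,'pics/w1.png'); W=cloud(f)*1000
def r(m,n):
    P=W[m][:,:2].astype(np.float32); print(n,len(P),cv2.minAreaRect(P) if len(P)>5 else '')
z=W[...,2]; n=(abs(W[...,0]-463)<60)&(abs(W[...,1]+284)<60)
r(n&(z>110)&(z<130),'fork'); r(n&(abs(z-50)<4),'stand')"
```

```text
at [ 465.  -281.7  181.5] [-179.9   -0.   -79. ] shift [ 2.2  2.6 76.5] turn [-0.0017 -0.0007  0.0012]
fork 571 ((461.16131591796875, -287.60638427734375), (17.502294540405273, 11.82687759399414), 11.472860336303711)
stand 5473 ((461.2166748046875, -287.07196044921875), (75.28447723388672, 65.5924301147461), 10.562191009521484)
```

View pics/w1.png

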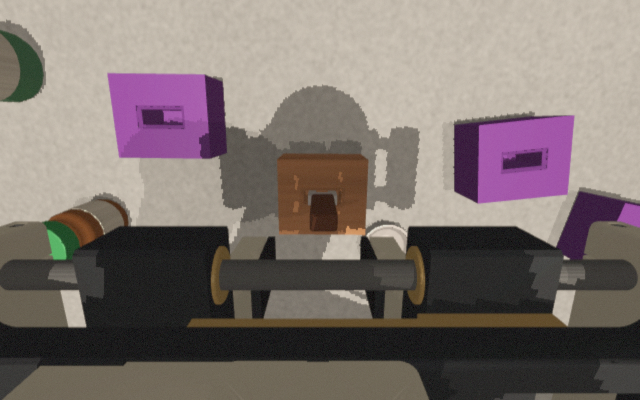

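The wrist picture shows the fork between the jaws at (322,210), in the orange-brown stand at (322,195). The purple blocks are off to the sides.

Call:
jog_arm(targets=[{"dx": 4,"dy": 2,"dz": 38,"rx": 0,"ry": 0,"rz": 0,"gripper": 0.5},{"dx": 4,"dy": 2,"dz": 60,"rx": 0,"ry": 0,"rz": 0,"gripper": 0.5},{"dx": 4,"dy": 2,"dz": 70,"rx": 0,"ry": 0,"rz": 0,"gripper": 0.5},{"dx": 4,"dy": 2,"dz": 76,"rx": 0,"ry": 0,"rz": 0,"gripper": 0.5},{"dx": 4,"dy": 2,"dz": 76,"rx": 0,"ry": 0,"rz": 0,"gripper": 0.5},{"dx": 4,"dy": 2,"dz": 76,"rx": 0,"ry": 0,"rz": 0,"gripper": 0.5},{"dx": 4,"dy": 2,"dz": 76,"rx": 0,"ry": 0,"rz": 0,"gripper": 0.5},{"dx": 4,"dy": 2,"dz": 76,"rx": 0,"ry": 0,"rz": 0,"gripper": 0.5}])

```text
t: 3.48
eef_pos: [0.4639, -0.2868, 0.1057]
ee_rot: [-3.14, -0.001, -1.381]
force: [0.1, -0.0, -0.2]
width: 0.0437
gripper_force: 0.0
```

```bash
python3 -c "
from h import *
go(462,-286,105,-79.1)
f=grab('side');W=cloud(f)*1000;f2=grab('top')
save(f,'pics/s1.png',(340,220,430,310),6)"
```

```text
at [ 463.9 -286.8  105.7] [-1.799e+02 -1.000e-01 -7.910e+01] shift [-1.2  1.7  0.7] turn [-0.002 -0.001  0.   ]
```

View pics/s1.png

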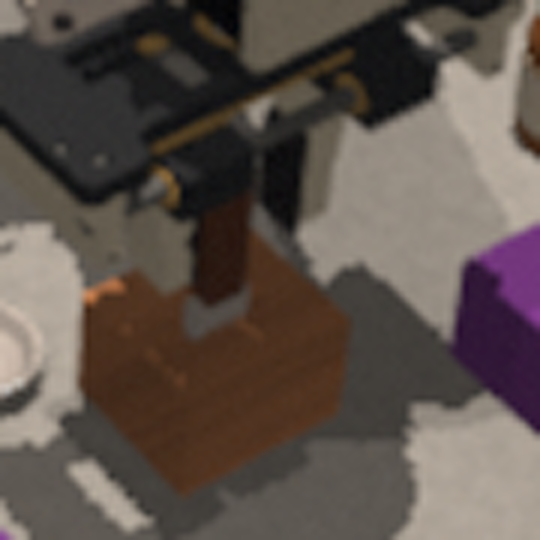

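Call:
jog_arm(force=60, targets=[{"dx": -1,"dy": 1.5,"dz": 10,"rx": 0,"ry": 0,"rz": 0,"gripper": 0.5},{"dx": -1,"dy": 1.5,"dz": 10,"rx": 0,"ry": 0,"rz": 0,"gripper": 0.5},{"dx": -1,"dy": 1.5,"dz": 10,"rx": 0,"ry": 0,"rz": 0,"gripper": 0.6},{"dx": -1,"dy": 1.5,"dz": 10,"rx": 0,"ry": 0,"rz": 0,"gripper": 0.7},{"dx": -1,"dy": 1.5,"dz": 10,"rx": 0,"ry": 0,"rz": 0,"gripper": 0.75},{"dx": -1,"dy": 1.5,"dz": 10,"rx": 0,"ry": 0,"rz": 0,"gripper": 1},{"dx": -1,"dy": 1.5,"dz": 10,"rx": 0,"ry": 0,"rz": 0,"gripper": 1},{"dx": -1,"dy": 1.5,"dz": 10,"rx": 0,"ry": 0,"rz": 0,"gripper": 1}])

```text
t: 4.25
eef_pos: [0.4615, -0.286, 0.0945]
ee_rot: [-3.141, -0.0, -1.381]
force: [0.2, 0.6, -0.8]
width: 0.0178
gripper_force: 60.0
```

```bash
python3 -c "
from h import *
s=arm.get_state();print(s['eef_pos'],s['force'],s['moment'],s['width'],s['gripper_force'])"
```

```text
[ 0.461472   -0.28596164  0.09451445] [ 0.19558193  0.59440827 -0.787279  ] [-0.01951471 -0.08842701  0.03239448] 0.01780554274665635 59.99889850616455
```

Call:
jog_arm(targets=[{"dx": 0,"dy": 0,"dz": -10,"rx": 0,"ry": 0,"rz": 0,"gripper": 1},{"dx": 0,"dy": 0,"dz": -30,"rx": 0,"ry": 0,"rz": 0,"gripper": 1},{"dx": 0,"dy": 0,"dz": -60,"rx": 0,"ry": 0,"rz": 0,"gripper": 1},{"dx": 0,"dy": 0,"dz": -95,"rx": 0,"ry": 0,"rz": 0,"gripper": 1},{"dx": 0,"dy": 0,"dz": -125,"rx": 0,"ry": 0,"rz": 0,"gripper": 1},{"dx": 0,"dy": 0,"dz": -140,"rx": 0,"ry": 0,"rz": 0,"gripper": 1},{"dx": 0,"dy": 0,"dz": -140,"rx": 0,"ry": 0,"rz": 0,"gripper": 1},{"dx": 0,"dy": 0,"dz": -140,"rx": 0,"ry": 0,"rz": 0,"gripper": 1}])

```text
t: 4.92
eef_pos: [0.4616, -0.2859, 0.2358]
ee_rot: [-3.139, -0.001, -1.381]
force: [0.0, -0.4, -2.6]
width: 0.0175
gripper_force: 60.0
```

```bash
python3 -c "
from h import *
p=press(0,38);print(p)
go(*p,230,-99.2)"
```

```text
[540.57548513 -12.78882193]
at [ 461.6 -285.9  235.8] [-179.9   -0.   -79.1] shift [-253.3 -129.1    6. ] turn [-2.600e-03 -3.000e-04  3.505e-01]
```

Call:
jog_arm(targets=[{"dx": -253,"dy": -129,"dz": 6,"rx": 0,"ry": 0,"rz": 0.35,"gripper": 1},{"dx": -253,"dy": -129,"dz": 6,"rx": 0,"ry": 0,"rz": 0.35,"gripper": 1},{"dx": -253,"dy": -129,"dz": 6,"rx": 0,"ry": 0,"rz": 0.35,"gripper": 1},{"dx": -253,"dy": -129,"dz": 6,"rx": 0,"ry": 0,"rz": 0.35,"gripper": 1},{"dx": -253,"dy": -129,"dz": 6,"rx": 0,"ry": 0,"rz": 0.35,"gripper": 1},{"dx": -253,"dy": -129,"dz": 6,"rx": 0,"ry": 0,"rz": 0.35,"gripper": 1},{"dx": -253,"dy": -129,"dz": 6,"rx": 0,"ry": 0,"rz": 0.35,"gripper": 1},{"dx": -253,"dy": -129,"dz": 6,"rx": 0,"ry": 0,"rz": 0.35,"gripper": 1}])

```text
t: 5.58
eef_pos: [0.541, -0.0085, 0.2269]
ee_rot: [3.14, -0.0, -1.728]
force: [0.2, -0.6, -1.1]
width: 0.0174
gripper_force: 60.0
```

Call:
jog_arm(targets=[{"dx": 0,"dy": 0,"dz": 0,"rx": 0,"ry": 0,"rz": 0,"gripper": 1},{"dx": 0,"dy": 0,"dz": 0,"rx": 0,"ry": 0,"rz": 0,"gripper": 1},{"dx": 0,"dy": 0,"dz": 0,"rx": 0,"ry": 0,"rz": 0,"gripper": 1},{"dx": 0,"dy": 0,"dz": 0,"rx": 0,"ry": 0,"rz": 0,"gripper": 1},{"dx": 0,"dy": 0,"dz": 0,"rx": 0,"ry": 0,"rz": 0,"gripper": 1},{"dx": 0,"dy": 0,"dz": 0,"rx": 0,"ry": 0,"rz": 0,"gripper": 1},{"dx": 0,"dy": 0,"dz": 0,"rx": 0,"ry": 0,"rz": 0,"gripper": 1},{"dx": 0,"dy": 0,"dz": 0,"rx": 0,"ry": 0,"rz": 0,"gripper": 1}])

```text
t: 6.25
eef_pos: [0.5402, -0.0136, 0.2286]
ee_rot: [-3.141, 0.0, -1.732]
force: [-0.1, -0.1, -1.1]
width: 0.0173
gripper_force: 60.0
```

```bash
cat > m.py <<'E'
from h import *
p=press(0,38);go(*p,107,-99.2)
s=arm.get_state();print(s['force'],s['moment'])
f=grab('wrist'); W=cloud(f)*1000; np.savez('w2.npz',W=W,im=f['frame'])
import sys; save(f,sys.argv[1],(180,100,460,310),2.8)
D=W[...,:2]-O; a=D@PX; b=D@PY; z=W[...,2]
def r(m,n):
    q=np.c_[a[m],b[m]].astype(np.float32); print(n,len(q),cv2.minAreaRect(q) if len(q)>5 else '', np.median(q,0) if len(q) else '')
near=(abs(a)<60)&(abs(b)<120)
r(near&(abs(z-58)<3)&(b>65),'lug'); r(near&(abs(z-70)<3)&(b<35),'socket')
c=near&(abs(a)<13)&(b>30)&(b<72)&(z>44)&(z<54); r(c,'collar top'); r(near&(abs(a)<5)&(b>29)&(b<72)&(abs(z-42)<3),'bar')
E
python3 m.py pics/w2.png
```

```text
at [540.2 -13.6 228.6] [-180.     0.   -99.2] shift [ -0.8  -0.2 121.6] turn [-0.0002  0.0001 -0.0002]
[-0.09891633 -0.12509192 -1.07532797] [ 0.1553902  -0.03070476 -0.03817763]
lug 18 ((-1.201448917388916, 71.79500579833984), (0.8463281989097595, 14.885940551757812), 89.63753509521484) [-1.7015797 71.76694  ]
socket 2383 ((-1.3575401306152344, -0.1379241943359375), (50.07423782348633, 50.33945083618164), 0.09371775388717651) [-0.74988574 -0.7832701 ]
collar top 268 ((-1.223663330078125, 54.46401596069336), (19.256742477416992, 35.054039001464844), 0.1614200472831726) [-1.7157135 57.690964 ]
bar 160 ((-0.12679195404052734, 51.57163619995117), (9.296381950378418, 40.778114318847656), 0.1571209579706192) [-0.71511525 44.89534   ]
```

View pics/w2.png

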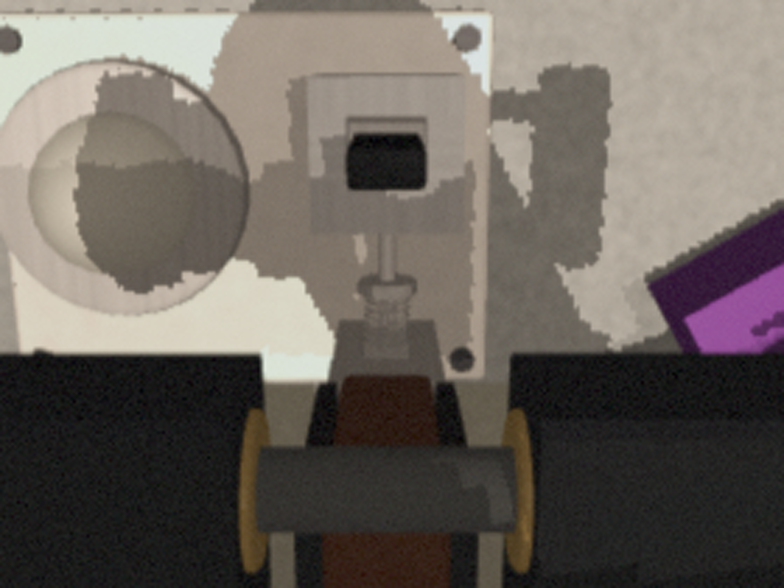

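The wrist view shows the socket mouth with the black grip at (388,160). The bar runs down to the collar at (387,288), with the spring and lug behind it, and the fork handle is at (388,410).

```bash
python3 - <<'E'
from h import *
W=np.load('w2.npz')['W'];D=W[...,:2]-O; a=D@PX+1.3; b=D@PY+2.9; z=W[...,2]
m=(abs(a)<9)&(b>26)&(b<75)&(z>36)&(z<72)
for lo in range(26,75,1):
    k=m&(b>=lo)&(b<lo+1)
    if k.sum(): print(lo,k.sum(),np.percentile(z[k],[10,50,95]).round(1), np.ptp(a[k]).round(1))
E
```

```text
26 22 [69.4 70.1 71.1] 17.5
27 15 [69.4 70.1 70.9] 12.0
34 5 [41.2 41.6 42.2] 5.1
35 7 [41.2 41.9 42.9] 5.1
36 6 [40.5 41.6 43.2] 5.1
37 5 [41.4 41.9 42.7] 5.1
38 6 [40.7 41.8 42.8] 5.1
39 7 [41.1 42.4 43.9] 5.1
40 5 [40.4 41.4 42.2] 5.1
41 6 [40.6 42.3 42.6] 5.1
42 6 [40.5 42.  42.4] 5.1
43 6 [40.3 41.4 42.5] 5.1
44 5 [40.6 42.  43.5] 5.1
45 5 [41.6 42.5 42.8] 4.1
46 6 [40.5 42.1 42.8] 5.1
47 5 [42.3 42.7 43.8] 4.1
48 6 [40.9 42.3 43.1] 5.1
49 7 [40.6 41.8 43.6] 5.1
50 57 [39.  44.6 50. ] 17.5
51 14 [47.1 48.8 51.5] 17.2
52 18 [47.4 49.4 50.5] 17.1
53 17 [46.6 49.3 51.2] 17.2
54 16 [47.9 49.4 50.4] 15.1
55 8 [44.9 49.  49.5] 14.2
57 21 [42.6 45.2 47.8] 15.5
58 7 [39.8 43.7 45.7] 12.2
59 2 [43.5 43.9 44.3] 1.0
60 25 [40.5 45.  48.4] 16.6
61 9 [41.5 42.5 45.7] 11.2
62 2 [47.7 47.9 48.1] 1.0
63 24 [41.8 45.5 48.2] 15.6
64 10 [39.9 42.  46.9] 13.4
66 24 [42.1 45.7 48.5] 14.5
67 10 [40.3 46.7 47.8] 12.4
68 2 [49.2 49.4 49.6] 1.0
69 17 [41.5 44.3 47.4] 15.6
70 13 [41.  45.3 48.4] 12.4
71 1 [45.2 45.2 45.2] 0.0
72 23 [39.9 45.8 47.8] 15.8
73 7 [41.8 44.1 48. ] 12.4
74 77 [40.8 50.3 57.7] 15.7
```

Call:
jog_arm(targets=[{"dx": -1,"dy": 1,"dz": 25,"rx": 0,"ry": 0,"rz": 0,"gripper": 1},{"dx": -1,"dy": 1,"dz": 50,"rx": 0,"ry": 0,"rz": 0,"gripper": 1},{"dx": -1,"dy": 1,"dz": 70,"rx": 0,"ry": 0,"rz": 0,"gripper": 1},{"dx": -1,"dy": 1,"dz": 82,"rx": 0,"ry": 0,"rz": 0,"gripper": 1},{"dx": -1,"dy": 1,"dz": 90,"rx": 0,"ry": 0,"rz": 0,"gripper": 1},{"dx": -1,"dy": 1,"dz": 94,"rx": 0,"ry": 0,"rz": 0,"gripper": 1},{"dx": -1,"dy": 1,"dz": 94,"rx": 0,"ry": 0,"rz": 0,"gripper": 1},{"dx": -1,"dy": 1,"dz": 94,"rx": 0,"ry": 0,"rz": 0,"gripper": 1}])

```text
t: 6.97
eef_pos: [0.54, -0.0119, 0.1351]
ee_rot: [-3.141, 0.0, -1.731]
force: [-0.4, 0.1, -0.5]
width: 0.0177
gripper_force: 60.0
```

```bash
python3 - <<'E'
from h import *
p=press(-1.1,38.3); go(*p,106.5,-99.2); s=arm.get_state();print(s['force'],s['moment'])
f=grab('side'); W=cloud(f)*1000; V=np.array(f['view']); c=V@np.r_[press(0,38)/1000,.06,1]; u=int(c[0]/c[2]*f['fx']+f['cx']);v=int(c[1]/c[2]*f['fy']+f['cy']); print(u,v)
save(f,'pics/s2.png',(u-50,v-50,u+50,v+45),6)
f=grab('top');W2=cloud(f)*1000
for n,w in(('side',W),('top',W2)):
    D=w[...,:2]-O;a=D@PX;b=D@PY;z=w[...,2]
    for lo in range(50,100,6):
        m=(abs(a)<20)&(b>25)&(b<60)&(z>lo)&(z<lo+6)
        if m.sum()>3: print(n,lo,m.sum(),'a',np.percentile(a[m],[5,50,95]).round(1),'b',np.percentile(b[m],[5,50,95]).round(1))
E
```

```text
at [540.  -11.9 135.1] [-180.     0.   -99.2] shift [ 0.5  0.4 28.6] turn [-0.0008  0.0001  0.0008]
[-0.36075505  0.14854492 -0.4636001 ] [ 0.08607295 -0.04389639  0.02777369]
353 192
side 68 11 a [-11.1  -8.7  -3. ] b [27.2 37.8 41.6]
side 74 5 a [-12.3  -7.   -4.3] b [28.3 37.9 42.2]
side 80 5 a [-9.3 -5.2 -4.2] b [34.8 37.5 38.4]
side 86 9 a [-10.6  -6.   -0.9] b [33.6 36.  41.3]
side 92 9 a [-10.9  -5.4   5.6] b [32.4 35.9 38.4]
side 98 15 a [-11.3  -4.6  11.3] b [32.2 36.8 42.3]
```

View pics/s2.png

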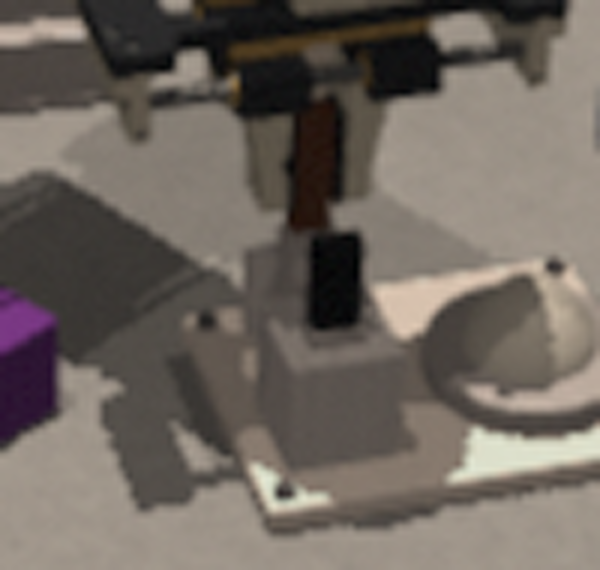

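The side view shows the fork handle at (315,165) just behind the lever grip (335,280), upright and above the bar.

Call:
jog_arm(targets=[{"dx": 0,"dy": 0,"dz": 5,"rx": 0,"ry": 0,"rz": 0,"gripper": 1},{"dx": 0,"dy": 0,"dz": 8,"rx": 0,"ry": 0,"rz": 0,"gripper": 1},{"dx": 0,"dy": 0,"dz": 10,"rx": 0,"ry": 0,"rz": 0,"gripper": 1},{"dx": 0,"dy": 0,"dz": 11,"rx": 0,"ry": 0,"rz": 0,"gripper": 1},{"dx": 0,"dy": 0,"dz": 12,"rx": 0,"ry": 0,"rz": 0,"gripper": 1},{"dx": 0,"dy": 0,"dz": 13,"rx": 0,"ry": 0,"rz": 0,"gripper": 1},{"dx": 0,"dy": 0,"dz": 13,"rx": 0,"ry": 0,"rz": 0,"gripper": 1},{"dx": 0,"dy": 0,"dz": 13,"rx": 0,"ry": 0,"rz": 0,"gripper": 1}])

```text
t: 7.73
eef_pos: [0.5395, -0.012, 0.1214]
ee_rot: [3.142, -0.0, -1.731]
force: [0.3, 0.1, -0.5]
width: 0.0175
gripper_force: 60.0
```

```bash
python3 - <<'E'
from h import *
p=press(-1.1,38.3); go(*p,106.5,-99.2); s=arm.get_state();print(s['force'],s['moment'])
E
```

```text
at [539.5 -12.  121.4] [180.   -0.  -99.2] shift [ 0.3 -0.1 14.9] turn [ 0.0001 -0.0001  0.0006]
[ 0.32131499  0.08991959 -0.48409819] [ 0.09104563 -0.06785389 -0.01966069]
```

No contact force, so the tines straddle the bar. I go down the rest of the way.

Call:
jog_arm(targets=[{"dx": 0,"dy": 0,"dz": 4,"rx": 0,"ry": 0,"rz": 0,"gripper": 1},{"dx": 0,"dy": 0,"dz": 7,"rx": 0,"ry": 0,"rz": 0,"gripper": 1},{"dx": 0,"dy": 0,"dz": 10,"rx": 0,"ry": 0,"rz": 0,"gripper": 1},{"dx": 0,"dy": 0,"dz": 12,"rx": 0,"ry": 0,"rz": 0,"gripper": 1},{"dx": 0,"dy": 0,"dz": 14,"rx": 0,"ry": 0,"rz": 0,"gripper": 1},{"dx": 0,"dy": 0,"dz": 15,"rx": 0,"ry": 0,"rz": 0,"gripper": 1},{"dx": 0,"dy": 0,"dz": 15,"rx": 0,"ry": 0,"rz": 0,"gripper": 1},{"dx": 0,"dy": 0,"dz": 15,"rx": 0,"ry": 0,"rz": 0,"gripper": 1}])

```text
t: 8.4
eef_pos: [0.5395, -0.012, 0.1064]
ee_rot: [3.141, -0.0, -1.731]
force: [-0.1, -1.0, -0.4]
width: 0.0177
gripper_force: 60.0
```

Call:
jog_arm(targets=[{"dx": -2,"dy": 0,"dz": 0,"rx": 0,"ry": 0,"rz": 0,"gripper": 1},{"dx": -4,"dy": 0,"dz": 0,"rx": 0,"ry": 0,"rz": 0,"gripper": 1},{"dx": -5,"dy": 0,"dz": 0,"rx": 0,"ry": 0,"rz": 0,"gripper": 1},{"dx": -6,"dy": 0,"dz": 0,"rx": 0,"ry": 0,"rz": 0,"gripper": 1},{"dx": -6,"dy": 0,"dz": 0,"rx": 0,"ry": 0,"rz": 0,"gripper": 1},{"dx": -6,"dy": 0,"dz": 0,"rx": 0,"ry": 0,"rz": 0,"gripper": 1},{"dx": -6,"dy": 0,"dz": 0,"rx": 0,"ry": 0,"rz": 0,"gripper": 1},{"dx": -6,"dy": 0,"dz": 0,"rx": 0,"ry": 0,"rz": 0,"gripper": 1}])

```text
t: 9.07
eef_pos: [0.5404, -0.0061, 0.1065]
ee_rot: [-3.142, -0.0, -1.731]
force: [0.3, 0.5, -0.8]
width: 0.0176
gripper_force: 60.0
```

```bash
cat > f.py <<'E'
from h import *
s=arm.get_state(); D=s['eef_pos'][:2]*1000-O; F=np.array(s['force'])
print('TCP a,b,z',D@PX,D@PY,s['eef_pos'][2]*1000,'Fa,Fb,Fz',F[:2]@PX,F[:2]@PY,F[2],'M',s['moment'], s['width'])
E
python3 f.py
```

```text
TCP a,b,z -1.2350832893884045 44.60298555800165 106.46004526295414 Fa,Fb,Fz 0.16290346874265696 0.5796588824795759 -0.763152053280612 M [ 0.02648368 -0.04428066  0.07931601] 0.017608287559925155
```

Call:
jog_arm(targets=[{"dx": -0.5,"dy": 0,"dz": 0,"rx": 0,"ry": 0,"rz": 0,"gripper": 1},{"dx": -1,"dy": 0,"dz": 0,"rx": 0,"ry": 0,"rz": 0,"gripper": 1},{"dx": -1.5,"dy": 0,"dz": 0,"rx": 0,"ry": 0,"rz": 0,"gripper": 1},{"dx": -2,"dy": 0,"dz": 0,"rx": 0,"ry": 0,"rz": 0,"gripper": 1},{"dx": -2.5,"dy": 0,"dz": 0,"rx": 0,"ry": 0,"rz": 0,"gripper": 1},{"dx": -2.5,"dy": 0,"dz": 0,"rx": 0,"ry": 0,"rz": 0,"gripper": 1},{"dx": -2.5,"dy": 0,"dz": 0,"rx": 0,"ry": 0,"rz": 0,"gripper": 1},{"dx": -2.5,"dy": 0,"dz": 0,"rx": 0,"ry": 0,"rz": 0,"gripper": 1}])

```text
t: 9.73
eef_pos: [0.5407, -0.004, 0.1064]
ee_rot: [3.141, -0.001, -1.731]
force: [0.6, -5.1, -2.0]
width: 0.0177
gripper_force: 60.0
```

```bash
python3 f.py
```

```text
TCP a,b,z -1.297438029967526 46.690466634762075 106.4147888837369 Fa,Fb,Fz 1.4276293098649255 -4.964674817861471 -1.9985058196570202 M [-2.10276538 -0.34397179  0.02253531] 0.017732275855890905
```

Call:
jog_arm(targets=[{"dx": -0.7,"dy": 0,"dz": 0,"rx": 0,"ry": 0,"rz": 0,"gripper": 1},{"dx": -1.4,"dy": 0,"dz": 0,"rx": 0,"ry": 0,"rz": 0,"gripper": 1},{"dx": -2.1,"dy": 0,"dz": 0,"rx": 0,"ry": 0,"rz": 0,"gripper": 1},{"dx": -2.8,"dy": 0,"dz": 0,"rx": 0,"ry": 0,"rz": 0,"gripper": 1},{"dx": -3.5,"dy": 0,"dz": 0,"rx": 0,"ry": 0,"rz": 0,"gripper": 1},{"dx": -4.2,"dy": 0,"dz": 0,"rx": 0,"ry": 0,"rz": 0,"gripper": 1},{"dx": -4.8,"dy": 0,"dz": 0,"rx": 0,"ry": 0,"rz": 0,"gripper": 1},{"dx": -5,"dy": 0,"dz": 0,"rx": 0,"ry": 0,"rz": 0,"gripper": 1}])

```text
t: 10.4
eef_pos: [0.5413, 0.0005, 0.1064]
ee_rot: [3.141, -0.001, -1.731]
force: [0.9, -8.3, -2.4]
width: 0.0179
gripper_force: 60.0
```

```bash
cat > l.py <<'E'
from h import *
for n in('side','wrist'):
    W=cloud(grab(n))*1000; D=W[...,:2]-O;a=D@PX;b=D@PY;z=W[...,2]
    m=(abs(a)<20)&(abs(b)<18)&(z>78)&(z<145)
    print(n,m.sum(), 'lever top',np.percentile(z[m],[50,95,99]).round(1) if m.sum() else '')
    k=m&(z>np.percentile(z[m],95)-6) if m.sum() else m
    if k.sum(): print('a,b',np.median(a[k]),np.median(b[k]))
E
python3 f.py; python3 l.py
```

```text
TCP a,b,z -1.367612887159573 51.204032570512666 106.3789808209696 Fa,Fb,Fz 2.189697363582768 -8.04711042588269 -2.398679636874662 M [-3.35263238 -0.56235193  0.04081262] 0.017861858203774426
side 162 lever top [102.9 123.3 124.4]
a,b 0.43191683004068343 -1.6736495929476927
wrist 2098 lever top [119.4 120.6 121.1]
a,b -1.2456819511538106 -1.2123493317251177
```

Call:
jog_arm(targets=[{"dx": -0.3,"dy": 0,"dz": 0,"rx": 0,"ry": 0,"rz": 0,"gripper": 1},{"dx": -0.6,"dy": 0,"dz": 0,"rx": 0,"ry": 0,"rz": 0,"gripper": 1},{"dx": -0.9,"dy": 0,"dz": 0,"rx": 0,"ry": 0,"rz": 0,"gripper": 1},{"dx": -1.2,"dy": 0,"dz": 0,"rx": 0,"ry": 0,"rz": 0,"gripper": 1},{"dx": -1.5,"dy": 0,"dz": 0,"rx": 0,"ry": 0,"rz": 0,"gripper": 1},{"dx": -1.5,"dy": 0,"dz": 0,"rx": 0,"ry": 0,"rz": 0,"gripper": 1},{"dx": -1.5,"dy": 0,"dz": 0,"rx": 0,"ry": 0,"rz": 0,"gripper": 1},{"dx": -1.5,"dy": 0,"dz": 0,"rx": 0,"ry": 0,"rz": 0,"gripper": 1}])

```text
t: 11.17
eef_pos: [0.5417, 0.0025, 0.1064]
ee_rot: [3.141, -0.001, -1.731]
force: [0.7, -6.1, -1.8]
width: 0.0176
gripper_force: 60.0
```

```bash
python3 f.py; python3 l.py
```

```text
TCP a,b,z -1.321890765299686 53.27335947515219 106.39310015252683 Fa,Fb,Fz 1.6535474530696515 -5.955594772884936 -1.801651135049959 M [-2.34169997 -0.46403546  0.01838614] 0.017645710132805758
side 219 lever top [108.9 138.6 140.1]
a,b 0.26692825501159195 -4.269685413337741
wrist 2920 lever top [134.9 136.2 136.6]
a,b -1.0123135386656046 -3.6005670864218415
```

The lever has sprung up, its top going from 120 to 136 mm. I now let the collar back gently and lift the fork.

Call:
jog_arm(targets=[{"dx": 1.5,"dy": 0,"dz": 0,"rx": 0,"ry": 0,"rz": 0,"gripper": 1},{"dx": 3,"dy": 0,"dz": 0,"rx": 0,"ry": 0,"rz": 0,"gripper": 1},{"dx": 5,"dy": 0,"dz": 0,"rx": 0,"ry": 0,"rz": 0,"gripper": 1},{"dx": 7,"dy": 0,"dz": 0,"rx": 0,"ry": 0,"rz": 0,"gripper": 1},{"dx": 9,"dy": 0,"dz": 0,"rx": 0,"ry": 0,"rz": 0,"gripper": 1},{"dx": 11,"dy": 0,"dz": 0,"rx": 0,"ry": 0,"rz": 0,"gripper": 1},{"dx": 13,"dy": 0,"dz": 0,"rx": 0,"ry": 0,"rz": 0,"gripper": 1},{"dx": 13,"dy": 0,"dz": 0,"rx": 0,"ry": 0,"rz": 0,"gripper": 1}])

```text
t: 11.93
eef_pos: [0.5398, -0.01, 0.1065]
ee_rot: [-3.141, 0.001, -1.731]
force: [0.4, -0.6, -1.0]
width: 0.0176
gripper_force: 60.0
```

```bash
python3 f.py
```

```text
TCP a,b,z -1.1684409118286878 40.675485810602 106.54382760334057 Fa,Fb,Fz 0.44926273011178525 -0.5545377274437209 -0.9874652646000098 M [ 0.08845826 -0.09821889 -0.00722457] 0.017555492009378195
```

Call:
jog_arm(targets=[{"dx": 0,"dy": 0,"dz": -10,"rx": 0,"ry": 0,"rz": 0,"gripper": 1},{"dx": 0,"dy": 0,"dz": -25,"rx": 0,"ry": 0,"rz": 0,"gripper": 1},{"dx": 0,"dy": 0,"dz": -50,"rx": 0,"ry": 0,"rz": 0,"gripper": 1},{"dx": 0,"dy": 0,"dz": -80,"rx": 0,"ry": 0,"rz": 0,"gripper": 1},{"dx": 0,"dy": 0,"dz": -110,"rx": 0,"ry": 0,"rz": 0,"gripper": 1},{"dx": 0,"dy": 0,"dz": -140,"rx": 0,"ry": 0,"rz": 0,"gripper": 1},{"dx": 0,"dy": 0,"dz": -152,"rx": 0,"ry": 0,"rz": 0,"gripper": 1},{"dx": 0,"dy": 0,"dz": -152,"rx": 0,"ry": 0,"rz": 0,"gripper": 1}])

```text
t: 12.6
eef_pos: [0.5415, -0.0096, 0.2633]
ee_rot: [-3.135, 0.003, -1.73]
force: [-0.5, -0.3, -1.1]
width: 0.0178
gripper_force: 60.0
```

```bash
python3 l.py;python3 -c "
from h import *
go(461.5,-286,240,-79.1)"
```

```text
side 217 lever top [110.2 138.4 140.1]
a,b 0.3863673102110187 -4.546073267609144
wrist 606 lever top [134.6 136.2 136.6]
a,b -1.4497412120385884 -3.715802708588776
at [539.7  -9.8 259.1] [-1.799e+02  1.000e-01 -9.920e+01] shift [285.2  33.2  18.8] turn [-0.0013  0.0009 -0.3503]
```

Call:
jog_arm(targets=[{"dx": 285,"dy": 33,"dz": 0,"rx": 0,"ry": 0,"rz": -0.35,"gripper": 1},{"dx": 285,"dy": 33,"dz": 0,"rx": 0,"ry": 0,"rz": -0.35,"gripper": 1},{"dx": 285,"dy": 33,"dz": 0,"rx": 0,"ry": 0,"rz": -0.35,"gripper": 1},{"dx": 285,"dy": 33,"dz": 0,"rx": 0,"ry": 0,"rz": -0.35,"gripper": 1},{"dx": 285,"dy": 33,"dz": 19,"rx": 0,"ry": 0,"rz": -0.35,"gripper": 1},{"dx": 285,"dy": 33,"dz": 19,"rx": 0,"ry": 0,"rz": -0.35,"gripper": 1},{"dx": 285,"dy": 33,"dz": 19,"rx": 0,"ry": 0,"rz": -0.35,"gripper": 1},{"dx": 285,"dy": 33,"dz": 19,"rx": 0,"ry": 0,"rz": -0.35,"gripper": 1}])

```text
t: 13.37
eef_pos: [0.4585, -0.2901, 0.2367]
ee_rot: [3.137, 0.002, -1.385]
force: [0.4, 1.0, -1.4]
width: 0.0179
gripper_force: 60.0
```

```bash
python3 -c "
from h import *
go(461.5,-286,150,-79.1)"
```

```text
at [ 458.5 -290.1  236.7] [ 1.797e+02  1.000e-01 -7.930e+01] shift [-3.3 -4.1 86.6] turn [ 0.0047  0.0019 -0.0044]
```

Call:
jog_arm(targets=[{"dx": 0,"dy": 0,"dz": 15,"rx": 0,"ry": 0,"rz": 0,"gripper": 1},{"dx": 0,"dy": 0,"dz": 35,"rx": 0,"ry": 0,"rz": 0,"gripper": 1},{"dx": 0,"dy": 0,"dz": 55,"rx": 0,"ry": 0,"rz": 0,"gripper": 1},{"dx": 0,"dy": 0,"dz": 70,"rx": 0,"ry": 0,"rz": 0,"gripper": 1},{"dx": 0,"dy": 0,"dz": 80,"rx": 0,"ry": 0,"rz": 0,"gripper": 1},{"dx": 0,"dy": 0,"dz": 80,"rx": 0,"ry": 0,"rz": 0,"gripper": 1},{"dx": 0,"dy": 0,"dz": 80,"rx": 0,"ry": 0,"rz": 0,"gripper": 1},{"dx": 0,"dy": 0,"dz": 80,"rx": 0,"ry": 0,"rz": 0,"gripper": 1}])

```text
t: 14.03
eef_pos: [0.4623, -0.2862, 0.1601]
ee_rot: [-3.141, -0.001, -1.38]
force: [0.5, 0.6, -1.3]
width: 0.0175
gripper_force: 60.0
```

```bash
python3 - <<'E'
from h import *
go(461.5,-286,95,-79.1)
f=grab('side'); W=cloud(f)*1000; V=np.array(f['view']); c=V@np.r_[.4615,-.286,.08,1]; u=int(c[0]/c[2]*f['fx']+f['cx']);v=int(c[1]/c[2]*f['fy']+f['cy'])
save(f,'pics/s3.png',(u-45,v-50,u+45,v+50),6)
B=np.deg2rad(10.9);D=W[...,:2]-[461.5,-286];a=D@[np.cos(B),np.sin(B)];b=D@[-np.sin(B),np.cos(B)];z=W[...,2]
for lo in range(68,140,8):
    m=(abs(a)<13)&(abs(b)<14)&(z>lo)&(z<lo+8)
    if m.sum(): print(lo,m.sum(),np.percentile(a[m],[5,50,95]).round(1),np.percentile(b[m],[5,50,95]).round(1))
E
```

```text
at [ 462.3 -286.2  160.1] [-180.    -0.   -79.1] shift [-0.4  0.8 65.1] turn [-0.0005 -0.0006  0.0002]
76 11 [-8.6 -4.6 11.1] [-3.1 -2.   3.6]
84 21 [-9.5 -5.9 12.2] [-4.  -2.2  3.3]
92 20 [-9.7  2.7 11.1] [-4.1 -2.   0.4]
100 15 [-9.1 -5.  10.4] [-3.9 -1.7  1.7]
108 26 [-9.  -1.8 12.1] [-4.9 -3.4  1.9]
116 25 [-9.3 -0.3 10.8] [-5.7 -3.3  1.6]
124 24 [-10.3  -4.7  11.3] [-6.  -3.3  3.8]
132 17 [-6.2  2.5  9.7] [-6.9 -5.3 -4.6]
```

View pics/s3.png

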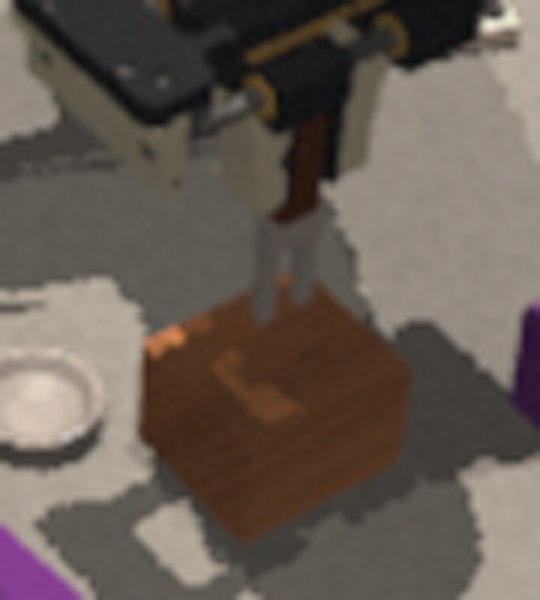

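The side view shows the fork upright with its tines at (285,270), just above the stand's pocket.

Call:
jog_arm(targets=[{"dx": -0.5,"dy": 0.7,"dz": 8,"rx": 0,"ry": 0,"rz": 0,"gripper": 1},{"dx": -0.5,"dy": 0.7,"dz": 16,"rx": 0,"ry": 0,"rz": 0,"gripper": 1},{"dx": -0.5,"dy": 0.7,"dz": 22,"rx": 0,"ry": 0,"rz": 0,"gripper": 1},{"dx": -0.5,"dy": 0.7,"dz": 26,"rx": 0,"ry": 0,"rz": 0,"gripper": 1},{"dx": -0.5,"dy": 0.7,"dz": 29,"rx": 0,"ry": 0,"rz": 0,"gripper": 1},{"dx": -0.5,"dy": 0.7,"dz": 32,"rx": 0,"ry": 0,"rz": 0,"gripper": 1},{"dx": -0.5,"dy": 0.7,"dz": 34,"rx": 0,"ry": 0,"rz": 0,"gripper": 1},{"dx": -0.5,"dy": 0.7,"dz": 34,"rx": 0,"ry": 0,"rz": 0,"gripper": 1}])

```text
t: 14.75
eef_pos: [0.4608, -0.2857, 0.125]
ee_rot: [3.141, 0.0, -1.381]
force: [-1.0, 0.8, -1.6]
width: 0.0176
gripper_force: 60.0
```

```bash
python3 f.py; python3 -c "
from h import *
go(461.5,-286,95,-79.1)"
```

```text
TCP a,b,z -35.09353107688151 -244.14689590845833 124.98458845918408 Fa,Fb,Fz -1.1280769574625062 0.6424709503969134 -1.5604449903443849 M [ 0.05955438 -0.05464257 -0.04184897] 0.017579502554661043
at [ 460.8 -285.7  125. ] [180.    0.  -79.1] shift [ 0.4 -0.6 30. ] turn [ 0.0006  0.0003 -0.0003]
```

Call:
jog_arm(targets=[{"dx": 0.3,"dy": -0.3,"dz": 6,"rx": 0,"ry": 0,"rz": 0,"gripper": 1},{"dx": 0.3,"dy": -0.3,"dz": 12,"rx": 0,"ry": 0,"rz": 0,"gripper": 1},{"dx": 0.3,"dy": -0.3,"dz": 18,"rx": 0,"ry": 0,"rz": 0,"gripper": 1},{"dx": 0.3,"dy": -0.3,"dz": 22,"rx": 0,"ry": 0,"rz": 0,"gripper": 1},{"dx": 0.3,"dy": -0.3,"dz": 26,"rx": 0,"ry": 0,"rz": 0,"gripper": 1},{"dx": 0.3,"dy": -0.3,"dz": 29,"rx": 0,"ry": 0,"rz": 0,"gripper": 1},{"dx": 0.3,"dy": -0.3,"dz": 30,"rx": 0,"ry": 0,"rz": 0,"gripper": 1},{"dx": 0.3,"dy": -0.3,"dz": 30,"rx": 0,"ry": 0,"rz": 0,"gripper": 1}])

```text
t: 15.42
eef_pos: [0.4612, -0.286, 0.0951]
ee_rot: [3.141, 0.0, -1.381]
force: [-0.6, -0.1, -1.2]
width: 0.0174
gripper_force: 60.0
```

```bash
python3 f.py
```

```text
TCP a,b,z -34.64081572096181 -244.34473937705607 95.11812111667832 Fa,Fb,Fz -0.5734173739861146 -0.2292257930514903 -1.1600889398180998 M [ 0.03729552 -0.04113176 -0.00257196] 0.017441129517381693
```

Call:
jog_arm(targets=[{"dx": 0,"dy": 0,"dz": 0.5,"rx": 0,"ry": 0,"rz": 0,"gripper": 1},{"dx": 0,"dy": 0,"dz": 0.5,"rx": 0,"ry": 0,"rz": 0,"gripper": 0.7},{"dx": 0,"dy": 0,"dz": 0.5,"rx": 0,"ry": 0,"rz": 0,"gripper": 0.6},{"dx": 0,"dy": 0,"dz": 0.5,"rx": 0,"ry": 0,"rz": 0,"gripper": 0.55},{"dx": 0,"dy": 0,"dz": 0.5,"rx": 0,"ry": 0,"rz": 0,"gripper": 0.5},{"dx": 0,"dy": 0,"dz": 0.5,"rx": 0,"ry": 0,"rz": 0,"gripper": 0.5},{"dx": 0,"dy": 0,"dz": 0.5,"rx": 0,"ry": 0,"rz": 0,"gripper": 0.5},{"dx": 0,"dy": 0,"dz": 0.5,"rx": 0,"ry": 0,"rz": 0,"gripper": 0.5}])

```text
t: 16.08
eef_pos: [0.4614, -0.286, 0.095]
ee_rot: [-3.142, -0.0, -1.381]
force: [-0.8, -0.8, -0.6]
width: 0.0437
gripper_force: 0.0
```

Call:
jog_arm(targets=[{"dx": 0,"dy": 0,"dz": -10,"rx": 0,"ry": 0,"rz": 0,"gripper": 0.5},{"dx": 0,"dy": 0,"dz": -35,"rx": 0,"ry": 0,"rz": 0,"gripper": 0.5},{"dx": 0,"dy": 0,"dz": -70,"rx": 0,"ry": 0,"rz": 0,"gripper": 0.5},{"dx": 0,"dy": 0,"dz": -105,"rx": 0,"ry": 0,"rz": 0,"gripper": 0.5},{"dx": 0,"dy": 0,"dz": -130,"rx": 0,"ry": 0,"rz": 0,"gripper": 0.5},{"dx": 0,"dy": 0,"dz": -130,"rx": 0,"ry": 0,"rz": 0,"gripper": 0.5},{"dx": 0,"dy": 0,"dz": -130,"rx": 0,"ry": 0,"rz": 0,"gripper": 0.5},{"dx": 0,"dy": 0,"dz": -130,"rx": 0,"ry": 0,"rz": 0,"gripper": 0.5}])

```text
t: 16.75
eef_pos: [0.461, -0.2858, 0.2252]
ee_rot: [-3.141, 0.0, -1.381]
force: [-0.3, 0.3, -0.5]
width: 0.0437
gripper_force: 0.0
```

```bash
python3 - <<'E'
from h import *
f=grab('wrist'); W=cloud(f)*1000
z=W[...,2]; n=(abs(W[...,0]-461)<60)&(abs(W[...,1]+287)<60); m=n&(z>105)&(z<140)
print('fork',m.sum(),cv2.minAreaRect(W[m][:,:2].astype(np.float32)),np.percentile(z[m],[50,99]))
p=press(-0.7,-3); go(*p,220,-9.2)
E
```

```text
fork 425 ((460.524658203125, -287.5229187011719), (17.472328186035156, 12.04783821105957), 11.262529373168945) [119.83110967 121.63578136]
at [ 460.8 -285.8  224.5] [180.    0.  -79.1] shift [-214.7 -115.1    4.6] turn [ 3.0000e-04  1.1000e-03 -1.2204e+00]
```

Call:
jog_arm(targets=[{"dx": -215,"dy": -115,"dz": 0,"rx": 0,"ry": 0,"rz": -1.22,"gripper": 0.5},{"dx": -215,"dy": -115,"dz": 0,"rx": 0,"ry": 0,"rz": -1.22,"gripper": 0.5},{"dx": -215,"dy": -115,"dz": 0,"rx": 0,"ry": 0,"rz": -1.22,"gripper": 0.5},{"dx": -215,"dy": -115,"dz": 0,"rx": 0,"ry": 0,"rz": -1.22,"gripper": 0.5},{"dx": -215,"dy": -115,"dz": 0,"rx": 0,"ry": 0,"rz": -1.22,"gripper": 0.5},{"dx": -215,"dy": -115,"dz": 0,"rx": 0,"ry": 0,"rz": -1.22,"gripper": 0.5},{"dx": -215,"dy": -115,"dz": 0,"rx": 0,"ry": 0,"rz": -1.22,"gripper": 0.5},{"dx": -215,"dy": -115,"dz": 0,"rx": 0,"ry": 0,"rz": -1.22,"gripper": 0.5}])

```text
t: 17.47
eef_pos: [0.5336, -0.051, 0.2235]
ee_rot: [3.14, 0.002, -0.371]
force: [-0.5, -0.7, -0.8]
width: 0.0435
gripper_force: 0.0
```

```bash
python3 -c "
from h import *
p=press(-1.2,-3.3); go(*p,190,-9.2)"
```

```text
at [533.6 -51.  223.5] [ 1.799e+02  1.000e-01 -2.130e+01] shift [ 0.1  2.4 33.5] turn [ 0.0013  0.0025 -0.2105]
```

Call:
jog_arm(targets=[{"dx": 0,"dy": 2.5,"dz": 15,"rx": 0,"ry": 0,"rz": -0.12,"gripper": 0.5},{"dx": 0,"dy": 2.5,"dz": 30,"rx": 0,"ry": 0,"rz": -0.21,"gripper": 0.5},{"dx": 0,"dy": 2.5,"dz": 33,"rx": 0,"ry": 0,"rz": -0.21,"gripper": 0.5},{"dx": 0,"dy": 2.5,"dz": 33,"rx": 0,"ry": 0,"rz": -0.21,"gripper": 0.5},{"dx": 0,"dy": 2.5,"dz": 33,"rx": 0,"ry": 0,"rz": -0.21,"gripper": 0.5},{"dx": 0,"dy": 2.5,"dz": 33,"rx": 0,"ry": 0,"rz": -0.21,"gripper": 0.5},{"dx": 0,"dy": 2.5,"dz": 33,"rx": 0,"ry": 0,"rz": -0.21,"gripper": 0.5},{"dx": 0,"dy": 2.5,"dz": 33,"rx": 0,"ry": 0,"rz": -0.21,"gripper": 0.5}])

```text
t: 18.13
eef_pos: [0.5331, -0.0555, 0.1926]
ee_rot: [-3.141, -0.001, -0.172]
force: [-0.1, -0.5, -1.2]
width: 0.0442
gripper_force: 0.0
```

```bash
python3 - <<'E'
from h import *
p=press(-1.2,-3.3); go(*p,118,-9.2)
f=grab('wrist'); W=cloud(f)*1000; D=W[...,:2]-O;a=D@PX;b=D@PY;z=W[...,2]
for lo,hi in((95,105),(105,115),(115,128),(132,140)):
    m=(abs(a)<25)&(abs(b)<20)&(z>lo)&(z<hi)
    if m.sum()>5: print(lo,m.sum(),cv2.minAreaRect(np.c_[a[m],b[m]].astype(np.float32)))
save(f,'pics/w3.png')
E
```

```text
at [533.1 -55.5 192.6] [-1.8e+02 -1.0e-01 -9.8e+00] shift [-0.7 -2.  74.6] turn [-0.0003 -0.001  -0.0112]
95 53 ((9.21337604522705, -2.949098587036133), (11.802534103393555, 2.042316436767578), 88.32520294189453)
105 64 ((9.24518871307373, -2.8583059310913086), (11.74444580078125, 2.128279447555542), 88.424560546875)
115 88 ((9.205626487731934, -2.717345714569092), (2.1442203521728516, 11.726547241210938), 0.5147010087966919)
132 612 ((-0.5981569290161133, -2.6086177825927734), (11.449975967407227, 21.687522888183594), 89.49552154541016)
```

View pics/w3.png

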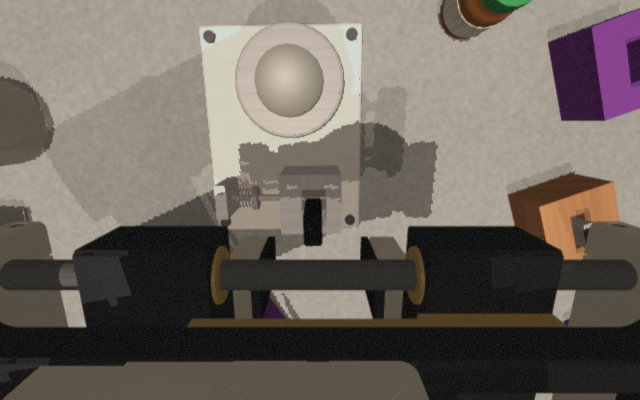

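The wrist view shows the lever grip at (313,222) midway between the jaws, with the press bowl above it and the fork back in its stand at the right (585,232).

Call:
jog_arm(targets=[{"dx": 0,"dy": -2.5,"dz": 15,"rx": 0,"ry": 0,"rz": -0.01,"gripper": 0.5},{"dx": 0,"dy": -2.5,"dz": 35,"rx": 0,"ry": 0,"rz": -0.01,"gripper": 0.5},{"dx": 0,"dy": -2.5,"dz": 55,"rx": 0,"ry": 0,"rz": -0.01,"gripper": 0.5},{"dx": 0,"dy": -2.5,"dz": 67,"rx": 0,"ry": 0,"rz": -0.01,"gripper": 0.5},{"dx": 0,"dy": -2.5,"dz": 73,"rx": 0,"ry": 0,"rz": -0.01,"gripper": 0.5},{"dx": 0,"dy": -2.5,"dz": 74,"rx": 0,"ry": 0,"rz": -0.01,"gripper": 0.5},{"dx": 0,"dy": -2.5,"dz": 74,"rx": 0,"ry": 0,"rz": -0.01,"gripper": 0.5},{"dx": 0,"dy": -2.5,"dz": 74,"rx": 0,"ry": 0,"rz": -0.01,"gripper": 0.5}])

```text
t: 18.85
eef_pos: [0.5339, -0.0529, 0.1189]
ee_rot: [-3.141, -0.001, -0.161]
force: [-0.2, -0.0, 0.2]
width: 0.0442
gripper_force: 0.0
```

```bash
python3 f.py
```

```text
TCP a,b,z -0.1830122316282665 -2.6947676290873823 118.90053017825977 Fa,Fb,Fz -0.1869509404423258 -0.04742637540764003 0.20706391956323916 M [-0.03371658 -0.03303787  0.00286052] 0.04417811073239609
```

Call:
jog_arm(force=30, targets=[{"dx": 0,"dy": 0,"dz": 0,"rx": 0,"ry": 0,"rz": 0,"gripper": 0.6},{"dx": 0,"dy": 0,"dz": 0,"rx": 0,"ry": 0,"rz": 0,"gripper": 0.7},{"dx": 0,"dy": 0,"dz": 0,"rx": 0,"ry": 0,"rz": 0,"gripper": 0.78},{"dx": 0,"dy": 0,"dz": 0,"rx": 0,"ry": 0,"rz": 0,"gripper": 0.84},{"dx": 0,"dy": 0,"dz": 0,"rx": 0,"ry": 0,"rz": 0,"gripper": 0.9},{"dx": 0,"dy": 0,"dz": 0,"rx": 0,"ry": 0,"rz": 0,"gripper": 1},{"dx": 0,"dy": 0,"dz": 0,"rx": 0,"ry": 0,"rz": 0,"gripper": 1},{"dx": 0,"dy": 0,"dz": 0,"rx": 0,"ry": 0,"rz": 0,"gripper": 1}])

```text
t: 19.52
eef_pos: [0.5333, -0.053, 0.1181]
ee_rot: [-3.142, -0.0, -0.161]
force: [0.2, -0.1, 0.4]
width: 0.0117
gripper_force: 30.0
```

```bash
python3 f.py
```

```text
TCP a,b,z -0.7883206026440522 -2.838962959915854 118.08119677159453 Fa,Fb,Fz 0.24535101998865025 -0.055825108082194534 0.4353521166715639 M [ 0.01322008  0.17671938 -0.02446483] 0.011745835037446743
```

Call:
jog_arm(targets=[{"dx": 0,"dy": 0,"dz": -4,"rx": 0,"ry": 0,"rz": 0,"gripper": 1},{"dx": 0,"dy": 0,"dz": -10,"rx": 0,"ry": 0,"rz": 0,"gripper": 1},{"dx": 0,"dy": 0,"dz": -18,"rx": 0,"ry": 0,"rz": 0,"gripper": 1},{"dx": 0,"dy": 0,"dz": -28,"rx": 0,"ry": 0,"rz": 0,"gripper": 1},{"dx": 0,"dy": 0,"dz": -40,"rx": 0,"ry": 0,"rz": 0,"gripper": 1},{"dx": 0,"dy": 0,"dz": -60,"rx": 0,"ry": 0,"rz": 0,"gripper": 1},{"dx": 0,"dy": 0,"dz": -85,"rx": 0,"ry": 0,"rz": 0,"gripper": 1},{"dx": 0,"dy": 0,"dz": -110,"rx": 0,"ry": 0,"rz": 0,"gripper": 1}])

```text
t: 20.18
eef_pos: [0.5328, -0.0531, 0.2297]
ee_rot: [3.141, 0.0, -0.161]
force: [0.6, 0.1, -3.1]
width: 0.0122
gripper_force: 30.0
```

```bash
python3 f.py; python3 -c "
from h import *
go(532.5,299,228,-9.2)"
```

```text
TCP a,b,z -1.2424512580197213 -3.0452670707258447 229.6833985086112 Fa,Fb,Fz 0.5872381284977626 0.19062922433647975 -3.073227767056402 M [-0.00704196 -0.15072677  0.00437462] 0.012193569426389267
at [532.8 -53.1 229.7] [180.    0.   -9.2] shift [ -56.7 -347.5    1.7] turn [ 0.0001  0.0003 -0.0002]
```

Call:
jog_arm(targets=[{"dx": -3,"dy": -20,"dz": 0,"rx": 0,"ry": 0,"rz": 0,"gripper": 1},{"dx": -10,"dy": -60,"dz": 0,"rx": 0,"ry": 0,"rz": 0,"gripper": 1},{"dx": -16,"dy": -100,"dz": 0,"rx": 0,"ry": 0,"rz": 0,"gripper": 1},{"dx": -23,"dy": -140,"dz": 0,"rx": 0,"ry": 0,"rz": 0,"gripper": 1},{"dx": -29,"dy": -180,"dz": 0,"rx": 0,"ry": 0,"rz": 0,"gripper": 1},{"dx": -36,"dy": -220,"dz": 0,"rx": 0,"ry": 0,"rz": 0,"gripper": 1},{"dx": -42,"dy": -260,"dz": 0,"rx": 0,"ry": 0,"rz": 0,"gripper": 1},{"dx": -48,"dy": -295,"dz": 0,"rx": 0,"ry": 0,"rz": 0,"gripper": 1}])

```text
t: 20.85
eef_pos: [0.5327, 0.2484, 0.2292]
ee_rot: [-3.14, -0.001, -0.16]
force: [1.1, -0.6, -2.0]
width: 0.012
gripper_force: 30.0
```

Call:
jog_arm(targets=[{"dx": -4,"dy": -25,"dz": 0,"rx": 0,"ry": 0,"rz": 0,"gripper": 1},{"dx": -7,"dy": -43,"dz": 10,"rx": 0,"ry": 0,"rz": 0,"gripper": 1},{"dx": -8,"dy": -52,"dz": 25,"rx": 0,"ry": 0,"rz": 0,"gripper": 1},{"dx": -8,"dy": -52,"dz": 40,"rx": 0,"ry": 0,"rz": 0,"gripper": 1},{"dx": -8,"dy": -52,"dz": 50,"rx": 0,"ry": 0,"rz": 0,"gripper": 1},{"dx": -8,"dy": -52,"dz": 55,"rx": 0,"ry": 0,"rz": 0,"gripper": 1},{"dx": -8,"dy": -52,"dz": 55,"rx": 0,"ry": 0,"rz": 0,"gripper": 1},{"dx": -8,"dy": -52,"dz": 55,"rx": 0,"ry": 0,"rz": 0,"gripper": 1}])

```text
t: 21.52
eef_pos: [0.5338, 0.2979, 0.1733]
ee_rot: [3.141, -0.0, -0.161]
force: [0.1, -0.6, -1.1]
width: 0.0119
gripper_force: 30.0
```

```bash
python3 - <<'E'
from h import *
go(532.5,299,85,-9.2)
s=arm.get_state(); print(s['force'],s['width'])
for n in('wrist','side'):
    f=grab(n); W=cloud(f)*1000; z=W[...,2]
    m=(abs(W[...,0]-533)<55)&(abs(W[...,1]-300)<55)&(abs(z-42)<3); print(n,m.sum(),cv2.minAreaRect(W[m][:,:2].astype(np.float32)) if m.sum()>5 else '')
    d=np.linalg.norm(W[...,:2]-s['eef_pos'][:2]*1000,axis=-1); k=(d<20)&(z>80)&(z<140)
    if k.sum(): print('lever low z',np.percentile(z[k],[1,5,20]).round(1), 'n',k.sum())
    if n=='side': save(f,'pics/s4.png',(240,70,400,190),5)
E
```

```text
at [533.8 297.9 173.3] [180.   -0.   -9.2] shift [-1.5 -0.9 88.3] turn [ 0.0001 -0.0003 -0.0009]
[ 0.08328357 -0.58635372 -1.10483984] 0.011876369952895632
wrist 1203 ((541.8292236328125, 295.7933654785156), (85.15283966064453, 63.66870880126953), 77.84005737304688)
lever low z [102.2 103.9 108.6] n 541
side 117 ((533.8905029296875, 299.4955749511719), (94.50897216796875, 84.04769897460938), 78.03482818603516)
lever low z [102.9 106.4 112.9] n 93
```

View pics/s4.png

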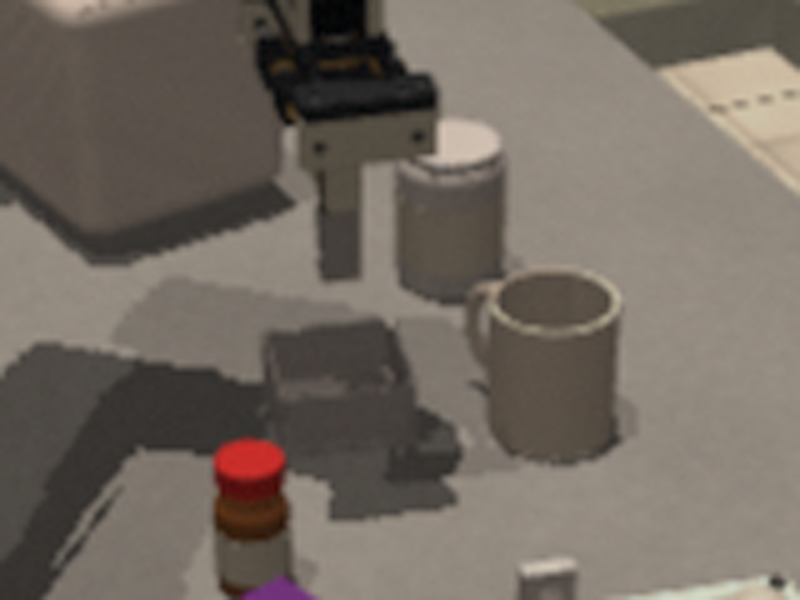

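The side view shows the lever hanging upright at (340,240) over the drainer at (340,380), clear of the mug and the jar.

Call:
jog_arm(targets=[{"dx": -1,"dy": -1,"dz": 15,"rx": 0,"ry": 0,"rz": 0,"gripper": 1},{"dx": -1,"dy": -1,"dz": 35,"rx": 0,"ry": 0,"rz": 0,"gripper": 1},{"dx": -1,"dy": -1,"dz": 55,"rx": 0,"ry": 0,"rz": 0,"gripper": 1},{"dx": -1,"dy": -1,"dz": 70,"rx": 0,"ry": 0,"rz": 0,"gripper": 1},{"dx": -1,"dy": -1,"dz": 80,"rx": 0,"ry": 0,"rz": 0,"gripper": 1},{"dx": -1,"dy": -1,"dz": 87,"rx": 0,"ry": 0,"rz": 0,"gripper": 1},{"dx": -1,"dy": -1,"dz": 91,"rx": 0,"ry": 0,"rz": 0,"gripper": 1},{"dx": -1,"dy": -1,"dz": 91,"rx": 0,"ry": 0,"rz": 0,"gripper": 1}])

```text
t: 22.28
eef_pos: [0.5328, 0.2996, 0.0818]
ee_rot: [3.141, 0.0, -0.161]
force: [0.7, -0.1, -2.2]
width: 0.012
gripper_force: 30.0
```

```bash
python3 f.py
```

```text
TCP a,b,z -57.65106646472214 345.10997029822465 81.81388596857661 Fa,Fb,Fz 0.6981517914593113 0.03786894670810696 -2.1999631601018477 M [-0.01045372 -0.04016162 -0.07353044] 0.011995791515084205
```

Call:
jog_arm(targets=[{"dx": 0,"dy": 0,"dz": 0.5,"rx": 0,"ry": 0,"rz": 0,"gripper": 1},{"dx": 0,"dy": 0,"dz": 1,"rx": 0,"ry": 0,"rz": 0,"gripper": 1},{"dx": 0,"dy": 0,"dz": 1.5,"rx": 0,"ry": 0,"rz": 0,"gripper": 1},{"dx": 0,"dy": 0,"dz": 2,"rx": 0,"ry": 0,"rz": 0,"gripper": 1},{"dx": 0,"dy": 0,"dz": 2.5,"rx": 0,"ry": 0,"rz": 0,"gripper": 1},{"dx": 0,"dy": 0,"dz": 3,"rx": 0,"ry": 0,"rz": 0,"gripper": 1},{"dx": 0,"dy": 0,"dz": 3,"rx": 0,"ry": 0,"rz": 0,"gripper": 1},{"dx": 0,"dy": 0,"dz": 3,"rx": 0,"ry": 0,"rz": 0,"gripper": 1}])

```text
t: 22.95
eef_pos: [0.5326, 0.2996, 0.0789]
ee_rot: [3.142, 0.0, -0.161]
force: [0.4, -0.2, -2.0]
width: 0.012
gripper_force: 30.0
```

```bash
python3 f.py
```

```text
TCP a,b,z -57.77744475311869 345.1518151360618 78.94196197102711 Fa,Fb,Fz 0.4422551829068505 -0.156223496358943 -1.9935403912993486 M [ 0.01186723 -0.01186619  0.00072218] 0.011963060772525937
```

Call:
jog_arm(targets=[{"dx": 0,"dy": 0,"dz": 0.3,"rx": 0,"ry": 0,"rz": 0,"gripper": 1},{"dx": 0,"dy": 0,"dz": 0.6,"rx": 0,"ry": 0,"rz": 0,"gripper": 1},{"dx": 0,"dy": 0,"dz": 0.9,"rx": 0,"ry": 0,"rz": 0,"gripper": 1},{"dx": 0,"dy": 0,"dz": 1.2,"rx": 0,"ry": 0,"rz": 0,"gripper": 1},{"dx": 0,"dy": 0,"dz": 1.5,"rx": 0,"ry": 0,"rz": 0,"gripper": 1},{"dx": 0,"dy": 0,"dz": 1.5,"rx": 0,"ry": 0,"rz": 0,"gripper": 1},{"dx": 0,"dy": 0,"dz": 1.5,"rx": 0,"ry": 0,"rz": 0,"gripper": 1},{"dx": 0,"dy": 0,"dz": 1.5,"rx": 0,"ry": 0,"rz": 0,"gripper": 1}])

```text
t: 23.62
eef_pos: [0.5327, 0.2996, 0.0775]
ee_rot: [3.142, 0.0, -0.161]
force: [0.1, 0.6, -2.5]
width: 0.012
gripper_force: 30.0
```

```bash
python3 f.py
```

```text
TCP a,b,z -57.74676387523011 345.1138371062785 77.45668190576447 Fa,Fb,Fz 0.03584232383974982 0.6534021499820505 -2.456003096141256 M [-0.08546599 -0.00993914  0.00831037] 0.011995317596825211
```

Call:
jog_arm(targets=[{"dx": 0,"dy": 0,"dz": 0.3,"rx": 0,"ry": 0,"rz": 0,"gripper": 1},{"dx": 0,"dy": 0,"dz": 0.6,"rx": 0,"ry": 0,"rz": 0,"gripper": 1},{"dx": 0,"dy": 0,"dz": 0.9,"rx": 0,"ry": 0,"rz": 0,"gripper": 1},{"dx": 0,"dy": 0,"dz": 1.2,"rx": 0,"ry": 0,"rz": 0,"gripper": 1},{"dx": 0,"dy": 0,"dz": 1.5,"rx": 0,"ry": 0,"rz": 0,"gripper": 1},{"dx": 0,"dy": 0,"dz": 1.5,"rx": 0,"ry": 0,"rz": 0,"gripper": 1},{"dx": 0,"dy": 0,"dz": 1.5,"rx": 0,"ry": 0,"rz": 0,"gripper": 1},{"dx": 0,"dy": 0,"dz": 1.5,"rx": 0,"ry": 0,"rz": 0,"gripper": 1}])

```text
t: 24.28
eef_pos: [0.5327, 0.2997, 0.0771]
ee_rot: [-3.141, -0.001, -0.16]
force: [-3.8, -2.3, 7.2]
width: 0.0122
gripper_force: 30.0
```

```bash
python3 f.py
```

```text
TCP a,b,z -57.69322150586079 345.2218147776325 77.09307428678514 Fa,Fb,Fz -3.384347635918522 -2.8604558424886966 7.167222384903708 M [-0.53607796  1.41082269  0.0027696 ] 0.01224263328282652
```

The foot is on the floor. I ease the load off, then open slowly.

Call:
jog_arm(force=3, targets=[{"dx": 0,"dy": 0,"dz": -0.5,"rx": 0,"ry": 0,"rz": 0,"gripper": 1},{"dx": 0,"dy": 0,"dz": -0.8,"rx": 0,"ry": 0,"rz": 0,"gripper": 1},{"dx": 0,"dy": 0,"dz": -0.8,"rx": 0,"ry": 0,"rz": 0,"gripper": 1},{"dx": 0,"dy": 0,"dz": -0.8,"rx": 0,"ry": 0,"rz": 0,"gripper": 0.85},{"dx": 0,"dy": 0,"dz": -0.8,"rx": 0,"ry": 0,"rz": 0,"gripper": 0.82},{"dx": 0,"dy": 0,"dz": -0.8,"rx": 0,"ry": 0,"rz": 0,"gripper": 0.78},{"dx": 0,"dy": 0,"dz": -0.8,"rx": 0,"ry": 0,"rz": 0,"gripper": 0.74},{"dx": 0,"dy": 0,"dz": -0.8,"rx": 0,"ry": 0,"rz": 0,"gripper": 0.7}])

```text
t: 24.95
eef_pos: [0.5326, 0.2997, 0.0766]
ee_rot: [3.141, 0.0, -0.161]
force: [0.1, 0.3, -0.4]
width: 0.0241
gripper_force: 0.0
```

Call:
jog_arm(targets=[{"dx": 0,"dy": 0,"dz": -0.8,"rx": 0,"ry": 0,"rz": 0,"gripper": 0.6},{"dx": 0,"dy": 0,"dz": -0.8,"rx": 0,"ry": 0,"rz": 0,"gripper": 0.5},{"dx": 0,"dy": 0,"dz": -0.8,"rx": 0,"ry": 0,"rz": 0,"gripper": 0.5},{"dx": 0,"dy": 0,"dz": -10,"rx": 0,"ry": 0,"rz": 0,"gripper": 0.5},{"dx": 0,"dy": 0,"dz": -30,"rx": 0,"ry": 0,"rz": 0,"gripper": 0.5},{"dx": 0,"dy": 0,"dz": -60,"rx": 0,"ry": 0,"rz": 0,"gripper": 0.5},{"dx": 0,"dy": 0,"dz": -95,"rx": 0,"ry": 0,"rz": 0,"gripper": 0.5},{"dx": 0,"dy": 0,"dz": -120,"rx": 0,"ry": 0,"rz": 0,"gripper": 0.5}])

```text
t: 25.62
eef_pos: [0.5333, 0.2999, 0.2004]
ee_rot: [-3.14, -0.002, -0.16]
force: [1.2, 0.4, 0.2]
width: 0.0437
gripper_force: 0.0
```

```bash
python3 - <<'E'
from h import *
f=grab('side'); save(f,'pics/s5.png',(240,70,440,310),2.5)
W=cloud(grab('wrist'))*1000;z=W[...,2]; m=(abs(W[...,0]-533)<40)&(abs(W[...,1]-299)<40)&(z>60)&(z<105)
print(m.sum(),np.percentile(z[m],[5,50,99]) if m.sum() else '', cv2.minAreaRect(W[m][:,:2].astype(np.float32)))
E
```

```text
502 [68.17776664 93.96300629 95.63825516] ((532.5786743164062, 298.6570129394531), (11.82736587524414, 21.810348510742188), 81.91702270507812)
```

View pics/s5.png

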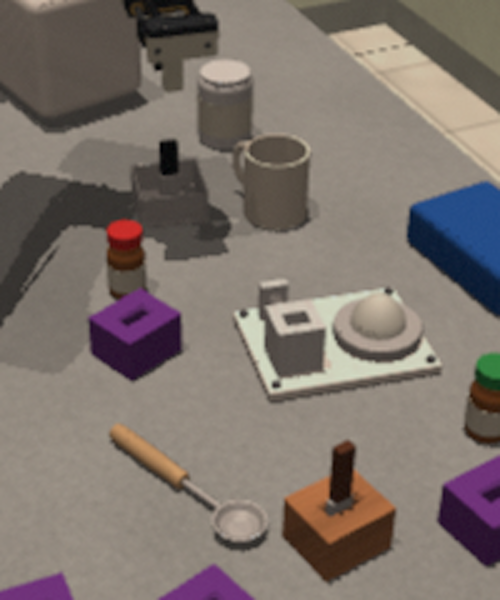

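The lever stands upright in the drainer at (170,165), the fork is in its stand at (342,480), and the press socket is empty. Nothing else has moved, so I hand the job in.

```bash
python3 -c "
from station import arm
print(arm.job_done())"
```

```text
the job is handed in; nothing more can be done
None
```

I freed the lever with about 8 N of push at most in the readings after each step, returned the fork upright to its wooden stand, set the lever foot down in the drainer, and handed the job in at about 26 s.

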